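# Set up a square tube for oiling over a drip dish

### The job

Set up the square steel tube for oiling on the aluminium tray: lay the wooden block squarely on the yellow pad and the black rubber buffer squarely on the blue pad, both lengthwise along the tray, and stand the red dish in the black ring between them. Only when these three are in place, lay the tube across the top of both blocks, in line with the tray and with its middle above the dish. Leave the pliers, the loose nut and the washer where they are.

Things in the scene. Friction and masses are not known exactly. Their poses are not given: they have to be found in the camera images.
- tray: flat aluminium tray fixed on a plywood board on the bench (the board's top is about 34 mm above z = 0), 86 x 236 mm and 4 mm thick, thin black ring 54 mm across marked at its middle. Origin: centre of its underside, in the middle of the ring seen from above; y runs along its length, z up.
- yellow_pad: yellow pad fixed on the tray at one end (either end), 56 x 82 mm, 2 mm thick. Origin: centre of its underside, which is on the tray's top, 68 mm from the tray's middle along the tray; y along its length, parallel to the tray's y. Its top is 6 mm above the tray's underside.
- blue_pad: blue pad fixed on the tray at the other end, same size and frame as the yellow pad.
- wood_block: brown hardwood block, 42 (x) x 70 (y) x 30 (z) mm, loose, lying flat on the white lid to the left of the bench (z = 0). Origin: centre of its underside; y along its length, z up.
- rubber_buffer: black rubber block with slightly bevelled top edges, 44 (x) x 71 (y) x 30 (z) mm, loose, lying flat on the white lid to the left of the bench (z = 0). Origin: centre of its underside; y along its length, z up.
- dish: small red round dish, open at the top, 48 mm across the rim, narrower at the foot, 20 mm high, wall 3 mm, loose, standing upright on the white lid. Origin: centre of its underside; z up.
- square_tube: length of grey square steel tube, 24 x 24 mm section, 180 mm long, 0.2 to 0.33 kg, loose, lying flat on the white lid. Origin: middle of its length, on its underside; y along its length, z up.
- washer_cup: loose steel cup washer, 33 mm across, 6 mm high, lying on the board to the right of the tray; a bystander. Origin: centre of its underside.
- pliers: combination pliers with black handles, 53 x 164 x 12 mm, lying loose on the board beyond the tray; a bystander. Origin: centre of the underside; y along the length.
- nut_big: loose steel hexagon nut, 24 x 27 x 12 mm, lying on the board to the right of the tray; a bystander. Origin: centre of its underside.
Not all that is in view belongs to the job. Leave any orange look-alike of the rubber_buffer alone.

How it is judged (in metres and radians):
On the way:
1. the wooden block lies on the yellow pad, the rubber buffer on the blue pad and the dish stands in the ring, while the tube is still away from the tray (x of wood_block in the frame of yellow_pad between -0.012 and 0.012 m and y of wood_block in the frame of yellow_pad between -0.012 and 0.012 m and angle between the y axis of wood_block and the y axis of yellow_pad, either way round below 0.17 rad and angle between each of wood_block, rubber_buffer, dish's own z axis and vertical below 0.1 rad and z of wood_block in the frame of yellow_pad below 0.006 m and x of rubber_buffer in the frame of blue_pad between -0.012 and 0.012 m and y of rubber_buffer in the frame of blue_pad between -0.012 and 0.012 m and angle between the y axis of rubber_buffer and the y axis of blue_pad, either way round below 0.17 rad and z of rubber_buffer in the frame of blue_pad below 0.006 m and horizontal distance between dish and tray below 0.01 m and z of dish in the frame of tray below 0.008 m and horizontal distance between square_tube and tray above 0.12 m), for 0.2 s.
At the end, for the whole second after the job is handed in: Wooden block flat on the yellow pad, buffer flat on the blue, each within 12 mm and 10 degrees; dish upright on the tray within 10 mm of the ring's centre; tube bearing on both blocks, within 12 mm of the tray's middle line, 15 mm of its middle along it, 8 degrees; all at rest (x of wood_block in the frame of yellow_pad between -0.012 and 0.012 m and y of wood_block in the frame of yellow_pad between -0.012 and 0.012 m and angle between the y axis of wood_block and the y axis of yellow_pad, either way round below 0.17 rad and angle between each of wood_block, rubber_buffer, dish's own z axis and vertical below 0.1 rad and z of wood_block in the frame of yellow_pad below 0.006 m and x of rubber_buffer in the frame of blue_pad between -0.012 and 0.012 m and y of rubber_buffer in the frame of blue_pad between -0.012 and 0.012 m and angle between the y axis of rubber_buffer and the y axis of blue_pad, either way round below 0.17 rad and z of rubber_buffer in the frame of blue_pad below 0.006 m and horizontal distance between dish and tray below 0.01 m and z of dish in the frame of tray below 0.008 m and x of square_tube in the frame of tray between -0.012 and 0.012 m and y of square_tube in the frame of tray between -0.015 and 0.015 m and angle between the y axis of square_tube and the y axis of tray, either way round below 0.14 rad and angle between the y axis of square_tube and the z axis of tray, either way round above 1.5 rad and z of square_tube in the frame of tray above 0.031 m and contact force between square_tube and wood_block above 0.2 N and contact force between square_tube and rubber_buffer above 0.2 N and linear speed of each of wood_block, rubber_buffer, dish, square_tube below 0.01 m/s); the robot touches nothing.
It fails at once if the washer is pushed more than 15 mm (distance of washer_cup from where it was at the start of the episode above 0.015 m).
It fails at once if the pliers are pushed more than 15 mm (distance of pliers from where it was at the start of the episode above 0.015 m).
It fails at once if the loose nut is pushed more than 15 mm (distance of nut_big from where it was at the start of the episode above 0.015 m).
It also fails if it takes over 112 s, if anything falls off the work surface, if the arm or the gripper's body presses on something with over 40 N, if the wrist force passes 120 N, or if a joint passes its speed limit or range.

### The arm

A 6-joint arm with a two-finger parallel gripper is mounted at the origin on a cart in front of the work surface, level with it; the furniture and walls round the work are solid. World frame = base frame: x ahead of the robot, y to its left, z up, the work surface at z = 0. Lengths are in m, angles in degrees, forces in N, time in s.
With the tool pointing down it reaches from about 0.4 to 0.825 m from the base axis. Payload 7 kg.
Tool frame: the origin (TCP) lies at the very end of the fingers, on their centre line; the grasp point (between the pads) lies r.grip_depth behind it (r.grip_depth is the distance from the TCP to the grasp point, in m); z points along the fingers, y is the direction in which the jaws open and shut (so a half turn about z gives the same grasp; the last joint's range is limited). The gripper opens to 88 mm and grips with 3 to 60 N. Pads are 19 mm wide; open, the fingers measure 130 mm over their backs; the gripper's body (78 mm by 193 mm) begins 47 mm behind the grasp point.
Start: joints at [-47.722, 20.546, 0.682, 0, -70.136, -16.507], TCP at [0.293, -0.608, 0.227] pointing down, gripper open.
Joint ranges: [-176.03, 176.03], [-82.01, 121.73], [-58.28, 71.71], [-173.87, 95.51], [-174.79, -0.11], [-173.66, 173.66]. Speed limits (degrees/s): [136.94, 136.94, 172.46, 180, 180, 180].

### API

Orientations are given as [roll, pitch, yaw] about the fixed x, y, z axes, in that order (R = Rz(yaw) Ry(pitch) Rx(roll)).
In Python, from plant import r gives the robot as it stands. The module is installed in compiled form; this text tells all that it offers.
- The arm moves only by the tool step_arm, never from a script. Its argument "increments" is a list of rows, each a list of 3 entries, a list of its own where there are three numbers: the shift along the tool's x, y, z in m, then the turn, a rotation vector about the tool's x, y, z in rad, then the closure, from 0 (fully open) to 1 (shut). In form: [[[x, y, z], [wx, wy, wz], grip], ...]. A call has 1 to 10 rows; each row is the pose to reach, as a shift and turn from the pose commanded when the call began, along the tool's axes at that moment; what a row does not reach only later rows make up. A row lasts 1/10 s, in which the tool goes at most 50 mm and 8.59 degrees, less where a joint would pass 70% of its speed; a pose out of reach is approached as far as the arm can. A call with a gripper value outside its range is refused whole. The fingers move at their own pace and stop on an object; "force" is the grip in N (left out, the last holds). Time passes only in rows, so rows that repeat a pose let the fingers close. It gives the time, the measured TCP pose, the force and the opening at its end, in the units of the state.
- r.get_state(): the state, without advancing time (a new reading comes with each control period).
- r.capture(name): name is "scene" or "top" or "wrist"; returns a dict with "color" (480x640x3 uint8, red, green, blue), "intrinsics" (3x3 intrinsics, pixels), "rvec" (rotation vector, rad) and "tvec" (3), from world to camera coordinates, as OpenCV has them; the wrist camera has in their place "T_tool_cam" (4x4, takes a point from camera to tool coordinates, whose origin is the TCP and whose axes are the flange's). Camera axes: x right, y down, z forward; pixel columns grow to the right and rows downward; lengths in m; the calibration is good to about 2 mm. A picture is of the moment at which its call begins: read the wrist's pose just before it. There is no depth.
- r.close_job(): hands the job in, once; it reports no verdict.
The state is a dict: "time_s": time; "joints": joint angles; "qd": joint speeds; "joint_torque": joint torques, N m; "tcp_pos": TCP position; "eef_rot": TCP orientation; "contact_force": force on the tool from outside, world axes, zero at the start; "moment": the same for the moment, N m; "gripper_width": finger opening in m.
Only numpy, scipy, OpenCV 4.12 (cv2) and the standard library are available. Lean on these libraries where they do the work, as an engineer would, in place of code of your own. Each camera call takes 0.05 s, during which the arm holds its last target.

## Working session

There is one attempt and no reset: what is moved stays moved. The work goes in short steps, Python scripts to look and compute and a tool call to move; the robot and the scene stay as the last step left them, time stands still between calls to the robot, and variables do not carry over. Pictures are saved under pics/ and viewed, and the job is handed in when it is done.

Besides the shell and the picture viewer there is one more tool, called after "Emit:" as name(argument=value, ...) on one line, values as JSON. step_arm: Moves the arm, as the interface text tells. Its arguments: {"type":"object","properties":{"increments":{"type":"array","items":{"type":"array"}},"force":{"type":"number"}},"required":["increments"]}

```bash
mkdir -p pics; python3 - <<'E'
from plant import r
import cv2
print(r.get_state(), r.grip_depth)
for n in ["scene","top","wrist"]:
    c=r.capture(n); cv2.imwrite(f"pics/{n}0.png",c["color"][:,:,::-1]); print(n,{k:v for k,v in c.items() if k!="color"})
E
```

```text
{'time_s': 0.0, 'joints': array([-4.77210192e+01,  2.05906978e+01,  6.33367906e-01, -2.02931778e-02,
       -7.01350082e+01, -1.65059551e+01]), 'qd': array([-0.02514982,  0.05396502, -0.02860704,  0.03355106, -0.03596665,
        0.00375252]), 'joint_torque': array([ 6.34924309e-04, -5.82719564e+01,  2.93068618e+01,  6.99757889e+00,
        6.84404396e-03, -1.67775456e-04]), 'tcp_pos': array([ 0.29324866, -0.60742871,  0.22562738]), 'eef_rot': array([ 1.79906047e+02, -7.94649438e-03, -1.54233879e+02]), 'contact_force': array([ 0.90722629, -0.66582172, -0.0571892 ]), 'moment': array([ 0.03084287, -0.00232211, -0.04034898]), 'gripper_width': 0.0875931881194287} 0.0188
scene {'intrinsics': array([[535.01140308,   0.        , 312.03898165],
       [  0.        , 535.01140308, 239.23352167],
       [  0.        ,   0.        ,   1.        ]]), 'rvec': array([ 1.07330311, -2.37417856,  1.02823942]), 'tvec': array([0.26848381, 0.37733012, 1.01719973])}
top {'intrinsics': array([[466.72523238,   0.        , 317.84341838],
       [  0.        , 466.72523238, 238.78046552],
       [  0.        ,   0.        ,   1.        ]]), 'rvec': array([ 2.09887029, -2.16278199,  0.17282081]), 'tvec': array([-0.11881432,  0.55189942,  0.94203272])}
wrist {'intrinsics': array([[411.10222597,   0.        , 317.60504519],
       [  0.        , 411.10222597, 241.12953934],
       [  0.        ,   0.        ,   1.        ]]), 'T_tool_cam': array([[ 1.03941358e-03, -9.50632966e-01, -3.10315779e-01,
         8.51821104e-02],
       [ 9.99999321e-01,  1.15182239e-03, -1.79003001e-04,
         8.54208036e-04],
       [ 5.27594816e-04, -3.10315382e-01,  9.50633518e-01,
        -1.58083647e-01],
       [ 0.00000000e+00,  0.00000000e+00,  0.00000000e+00,
         1.00000000e+00]])}
```

View pics/top0.png

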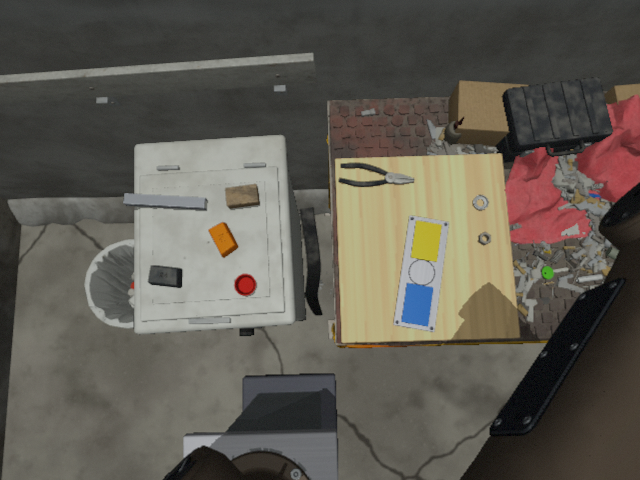

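View pics/scene0.png

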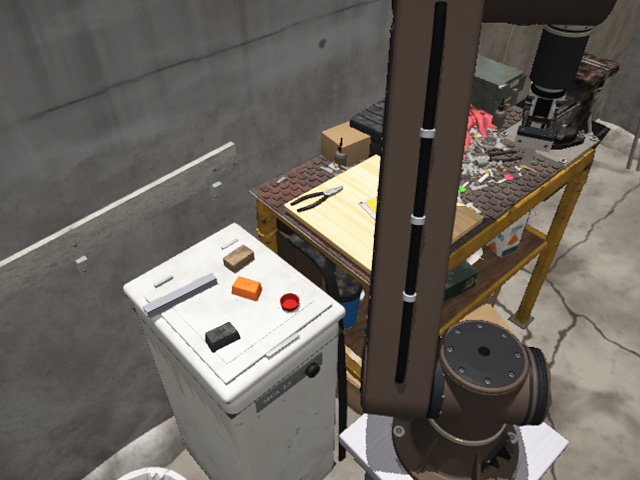

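```bash
cat > h.py <<'E'
import numpy as np, cv2
from scipy.spatial.transform import Rotation as R
def ray(c,p,state=None):
    K=c["intrinsics"]; d=np.linalg.inv(K)@np.array([p[0],p[1],1.])
    if "rvec" in c:
        Rm=cv2.Rodrigues(c["rvec"])[0]; return -Rm.T@c["tvec"], Rm.T@d
    T=np.eye(4); T[:3,:3]=R.from_euler('xyz',state["eef_rot"],degrees=True).as_matrix(); T[:3,3]=state["tcp_pos"]
    M=T@c["T_tool_cam"]; return M[:3,3], M[:3,:3]@d
def hit(c,p,z,state=None):
    o,d=ray(c,p,state); return (o+d*(z-o[2])/d[2])[:2]
def proj(c,P,state=None):
    P=np.atleast_2d(np.array(P,float))
    if "rvec" in c:
        Rm=cv2.Rodrigues(c["rvec"])[0]; q=P@Rm.T+c["tvec"]
    else:
        T=np.eye(4); T[:3,:3]=R.from_euler('xyz',state["eef_rot"],degrees=True).as_matrix(); T[:3,3]=state["tcp_pos"]
        M=np.linalg.inv(T@c["T_tool_cam"]); q=P@M[:3,:3].T+M[:3,3]
    q=q@c["intrinsics"].T; return q[:,:2]/q[:,2:]
E
python3 - <<'E'
import cv2
a=cv2.imread("pics/top0.png")
cv2.imwrite("pics/ca.png",cv2.resize(a[160:310,115:275],None,fx=5,fy=4*1.25,interpolation=cv2.INTER_CUBIC)[:600*2,:800][:750])
E
python3 - <<'E'
import cv2
a=cv2.imread("pics/top0.png")
cv2.imwrite("pics/ca.png",cv2.resize(a[175:295,115:275],None,fx=5,fy=5,interpolation=cv2.INTER_CUBIC))
cv2.imwrite("pics/cb.png",cv2.resize(a[205:335,385:500],None,fx=4.6,fy=4.6,interpolation=cv2.INTER_CUBIC))
E
```

```text
(no output)
```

View pics/ca.png

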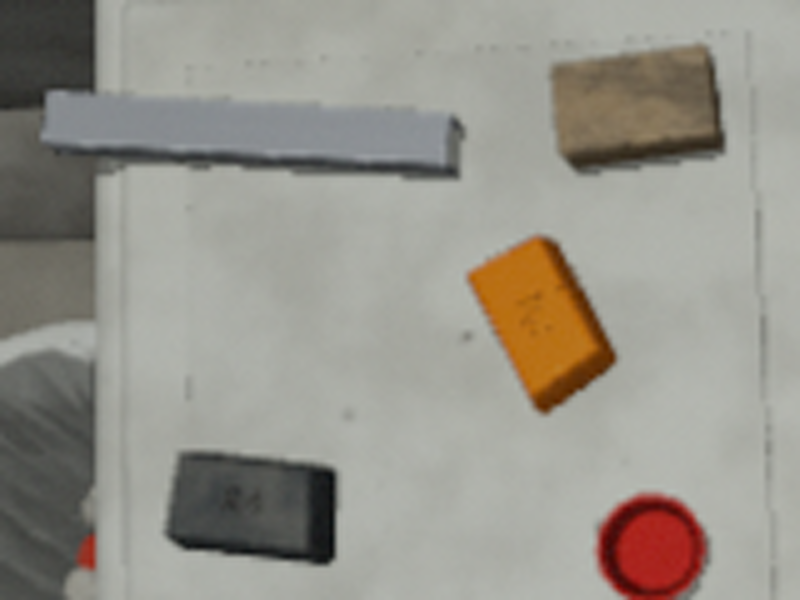

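View pics/cb.png

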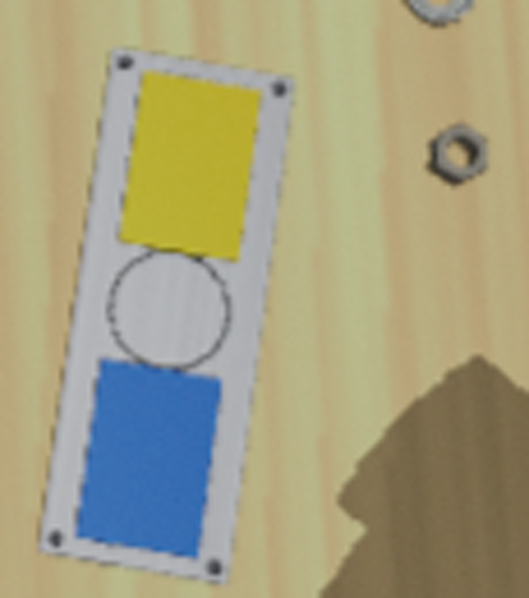

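```bash
python3 - <<'E'
from plant import r
from h import *
c=r.capture("top")
o,_=ray(c,(0,0)); print("cam",o)
def A(ps,z,s=5,off=(115,175)):
    P=np.array([hit(c,(p[0]/s+off[0]-.4,p[1]/s+off[1]-.4),z) for p in ps]); return P
def quad(n,ps,z,**k):
    P=A(ps,z,**k); m=P.mean(0); e=[np.linalg.norm(P[(i+1)%4]-P[i]) for i in range(4)]
    a=(P[1]-P[0]+P[2]-P[3]); print(n,m.round(4),np.round(e,4),"ang",np.degrees(np.arctan2(a[1],a[0])).round(2)," r",np.hypot(*m).round(3))
quad("tube",[(47,91),(450,117),(446,170),(42,143)],.024)
quad("wood",[(553,66),(703,46),(718,133),(567,157)],.03)
quad("buf",[(182,455),(310,463),(303,558),(170,540)],.03)
quad("orange",[(468,277),(543,238),(612,355),(545,410)],.03)
print("dish",A([(652,547)],.02))
k=dict(s=4.6,off=(385,205))
quad("tray",[(112,48),(42,552),(228,582),(295,77)],.038,**k)
quad("yel",[(142,70),(119,242),(238,262),(262,90)],.04,**k)
quad("blue",[(99,360),(76,537),(198,557),(221,380)],.04,**k)
print("ring",A([(169,310)],.038,**k))
print("nut",A([(458,154)],.04,**k),"washer",A([(438,0)],.04,**k))
E
```

```text
cam [ 0.3829969  -0.13875199  1.01990034]
tube [0.6473 0.2012] [0.1793 0.0239 0.1791 0.0236] ang -95.64  r 0.678
wood [0.6538 0.0286] [0.0663 0.04   0.0666 0.0417] ang -83.22  r 0.654
buf [0.4819 0.1969] [0.0551 0.0405 0.0576 0.0364] ang -97.35  r 0.521
orange [0.5576 0.0691] [0.0362 0.0602 0.0368 0.0679] ang -57.35  r 0.562
dish [[0.45912713 0.02352325]]
tray [ 0.472  -0.3513] [0.2348 0.0839 0.2344 0.0858] ang 168.55  r 0.588
yel [ 0.5382 -0.3647] [0.0817 0.0549 0.0816 0.0561] ang 168.5  r 0.65
blue [ 0.4052 -0.3368] [0.0803 0.055  0.0802 0.0558] ang 168.88  r 0.527
ring [[ 0.47188034 -0.35091505]]
nut [[ 0.53975014 -0.48836559]] washer [[ 0.61288351 -0.48551723]]
```

View pics/wrist0.png

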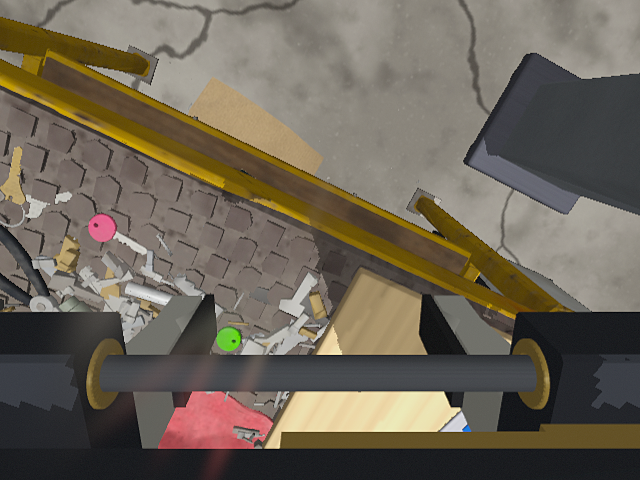

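```bash
cat >> h.py <<'E'
def inc(x,y,z,yaw):
    from plant import r
    s=r.get_state()
    Rc=R.from_euler('xyz',s["eef_rot"],degrees=True); Rt=R.from_euler('xyz',[180,0,yaw],degrees=True)
    d=Rc.inv().apply(np.array([x,y,z])-s["tcp_pos"]); w=(Rc.inv()*Rt).as_rotvec()
    print("t",round(s["time_s"],2),"tcp",s["tcp_pos"].round(4),s["eef_rot"].round(2),"j",s["joints"].round(0),"F",s["contact_force"].round(1),"w",round(s["gripper_width"],4))
    print("INC",d.round(4).tolist(),w.round(4).tolist())
E
python3 -c "
from h import *
inc(.459,.0235,.2,-83)"
```

```text
t 0.2 tcp [ 0.2933 -0.6076  0.226 ] [ 1.7994e+02 -1.0000e-02 -1.5423e+02] j [-48.  21.   1.  -0. -70. -17.] F [ 0.3 -0.  -0.3] w 0.0878
INC [-0.4236, 0.4963, 0.0264] [0.001, 0.0005, -1.2432]
```

Emit:
step_arm(increments=[[[-0.4236, 0.4963, 0.0264], [0.001, 0.0005, -1.2432], 0], [[-0.4236, 0.4963, 0.0264], [0.001, 0.0005, -1.2432], 0], [[-0.4236, 0.4963, 0.0264], [0.001, 0.0005, -1.2432], 0], [[-0.4236, 0.4963, 0.0264], [0.001, 0.0005, -1.2432], 0], [[-0.4236, 0.4963, 0.0264], [0.001, 0.0005, -1.2432], 0], [[-0.4236, 0.4963, 0.0264], [0.001, 0.0005, -1.2432], 0], [[-0.4236, 0.4963, 0.0264], [0.001, 0.0005, -1.2432], 0], [[-0.4236, 0.4963, 0.0264], [0.001, 0.0005, -1.2432], 0], [[-0.4236, 0.4963, 0.0264], [0.001, 0.0005, -1.2432], 0], [[-0.4236, 0.4963, 0.0264], [0.001, 0.0005, -1.2432], 0]])

```text
time_s: 1.2
tcp_pos: [0.4203, -0.1227, 0.2066]
eef_rot: [-179.9, -0.1, -82.9]
contact_force: [1.8, -0.1, -0.4]
gripper_width: 0.0876
```

```bash
python3 -c "
from h import *
inc(.459,.0235,.2,-83)"
```

```text
t 1.2 tcp [ 0.4203 -0.1227  0.2066] [-1.7991e+02 -5.0000e-02 -8.2900e+01] j [ 10.  -2. -29.   0. -62.  -3.] F [ 1.8 -0.1 -0.4] w 0.0876
INC [-0.1403, -0.0564, 0.0066] [-0.0015, -0.0009, 0.0017]
```

Emit:
step_arm(increments=[[[0, 0, 0], [0, 0, 0], 0], [[0, 0, 0], [0, 0, 0], 0]])

```text
time_s: 1.4
tcp_pos: [0.4206, -0.1233, 0.2064]
eef_rot: [-180.0, -0.1, -82.8]
contact_force: [-0.3, -0.1, 0.1]
gripper_width: 0.0876
```

```bash
python3 -c "
from h import *
inc(.459,.0235,.2,-83)"
```

```text
t 1.4 tcp [ 0.4206 -0.1233  0.2064] [-1.7996e+02 -5.0000e-02 -8.2780e+01] j [ 10.  -2. -29.   0. -62.  -2.] F [-0.3 -0.1  0.1] w 0.0876
INC [-0.1408, -0.0566, 0.0064] [-0.0006, -0.0009, 0.0038]
```

Emit:
step_arm(increments=[[[-0.1408, -0.0566, 0.0064], [-0.0006, -0.0009, 0.0038], 0], [[-0.1408, -0.0566, 0.0064], [-0.0006, -0.0009, 0.0038], 0], [[-0.1408, -0.0566, 0.0064], [-0.0006, -0.0009, 0.0038], 0], [[-0.1408, -0.0566, 0.0064], [-0.0006, -0.0009, 0.0038], 0], [[-0.1408, -0.0566, 0.0064], [-0.0006, -0.0009, 0.0038], 0], [[-0.1408, -0.0566, 0.0064], [-0.0006, -0.0009, 0.0038], 0]])

```text
time_s: 2.0
tcp_pos: [0.459, 0.0205, 0.1996]
eef_rot: [180.0, -0.0, -83.3]
contact_force: [0.3, -1.0, 0.0]
gripper_width: 0.0877
```

```bash
python3 - <<'E'
from h import *
from plant import r
inc(.459,.0235,.02,-83)
s=r.get_state(); c=r.capture("wrist"); a=c["color"][:,:,::-1].copy()
t=np.linspace(0,2*np.pi,60)
P=np.c_[.4591+.024*np.cos(t),.0235+.024*np.sin(t),0*t+.02]
for p in proj(c,P,s): cv2.circle(a,(int(p[0]),int(p[1])),1,(0,255,0),-1)
cv2.imwrite("pics/w1.png",a)
E
```

```text
t 2.0 tcp [0.459  0.0205 0.1996] [ 1.7995e+02 -2.0000e-02 -8.3320e+01] j [ 27.   1. -28.  -0. -61. -21.] F [ 0.3 -1.   0. ] w 0.0877
INC [-0.003, -0.0005, 0.1796] [0.0009, -0.0003, -0.0055]
```

View pics/w1.png

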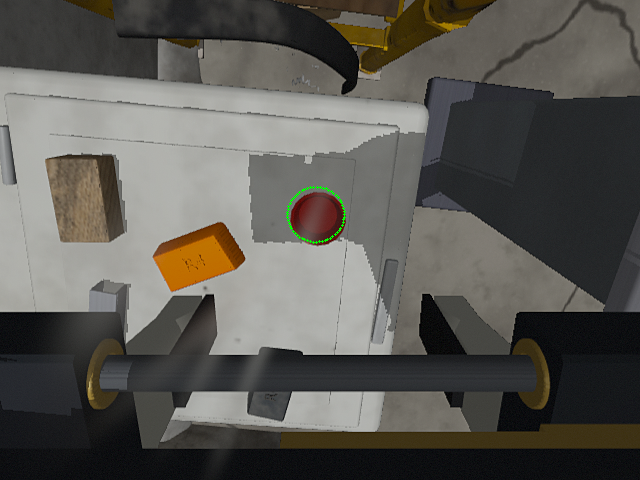

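Emit:
step_arm(increments=[[[-0.003, -0.0005, 0.05], [0.0009, 0, -0.0055], 0], [[-0.003, -0.0005, 0.1], [0.0009, 0, -0.0055], 0], [[-0.003, -0.0005, 0.14], [0.0009, 0, -0.0055], 0], [[-0.003, -0.0005, 0.17], [0.0009, 0, -0.0055], 0], [[-0.003, -0.0005, 0.185], [0.0009, 0, -0.0055], 0], [[-0.003, -0.0005, 0.195], [0.0009, 0, -0.0055], 0], [[-0.003, -0.0005, 0.195], [0.0009, 0, -0.0055], 0]])

```text
time_s: 2.75
tcp_pos: [0.4588, 0.0237, 0.004]
eef_rot: [179.9, -0.0, -83.0]
contact_force: [-0.2, 0.7, -0.4]
gripper_width: 0.0873
```

Emit:
step_arm(increments=[[[0, 0, 0], [0, 0, 0], 1], [[0, 0, 0], [0, 0, 0], 1], [[0, 0, 0], [0, 0, 0], 1], [[0, 0, 0], [0, 0, 0], 1], [[0, 0, 0], [0, 0, 0], 1], [[0, 0, 0], [0, 0, 0], 1], [[0, 0, 0], [0, 0, 0], 1], [[0, 0, 0], [0, 0, 0], 1]], force=10)

```text
time_s: 3.55
tcp_pos: [0.4595, 0.0251, 0.005]
eef_rot: [-180.0, -0.0, -82.9]
contact_force: [-2.0, -0.1, 4.7]
gripper_width: 0.0464
```

```bash
python3 - <<'E'
from h import *
from plant import r
inc(.459,.0235,.2,-83)
c=r.capture("wrist"); cv2.imwrite("pics/w2.png",c["color"][:,:,::-1])
E
```

```text
t 3.55 tcp [0.4595 0.0251 0.005 ] [-179.95   -0.    -82.89] j [ 28.  17. -41.   0. -32. -21.] F [-2.  -0.1  4.7] w 0.0464
INC [0.0016, 0.0005, -0.195] [-0.0008, -0.0, 0.002]
```

View pics/w2.png

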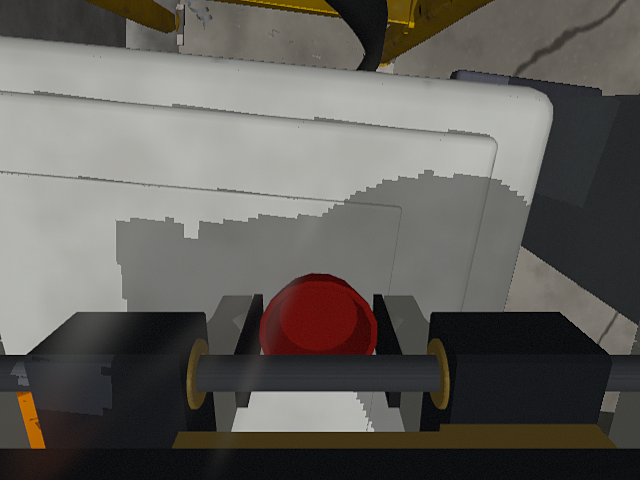

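Emit:
step_arm(increments=[[[0, 0, -0.02], [0, 0, 0], 1], [[0, 0, -0.06], [0, 0, 0], 1], [[0, 0, -0.11], [0, 0, 0], 1], [[0, 0, -0.15], [0, 0, 0], 1], [[0, 0, -0.15], [0, 0, 0], 1]])

```text
time_s: 4.1
tcp_pos: [0.4626, 0.0262, 0.1603]
eef_rot: [-179.4, 0.1, -82.8]
contact_force: [0.8, 1.0, -0.6]
gripper_width: 0.0464
```

```bash
python3 - <<'E'
from h import *
from plant import r
inc(.459,.0235,.2,-83)
s=r.get_state(); c=r.capture("wrist"); a=c["color"][:,:,::-1].copy()
t=np.linspace(0,2*np.pi,80)
o=s["tcp_pos"]
P=np.c_[o[0]+.024*np.cos(t),o[1]+.024*np.sin(t),0*t+o[2]+.016]
for p in proj(c,P,s): cv2.circle(a,(int(p[0]),int(p[1])),0,(0,255,0),-1)
cv2.imwrite("pics/w3.png",cv2.resize(a[250:450,200:440],None,fx=3,fy=3,interpolation=cv2.INTER_CUBIC))
E
```

```text
t 4.1 tcp [0.4626 0.0262 0.1603] [-1.794e+02  1.200e-01 -8.284e+01] j [ 28.   3. -31.   0. -55. -21.] F [ 0.8  1.  -0.6] w 0.0464
INC [0.0021, 0.0034, -0.0397] [-0.0105, 0.0022, 0.0027]
```

View pics/w3.png

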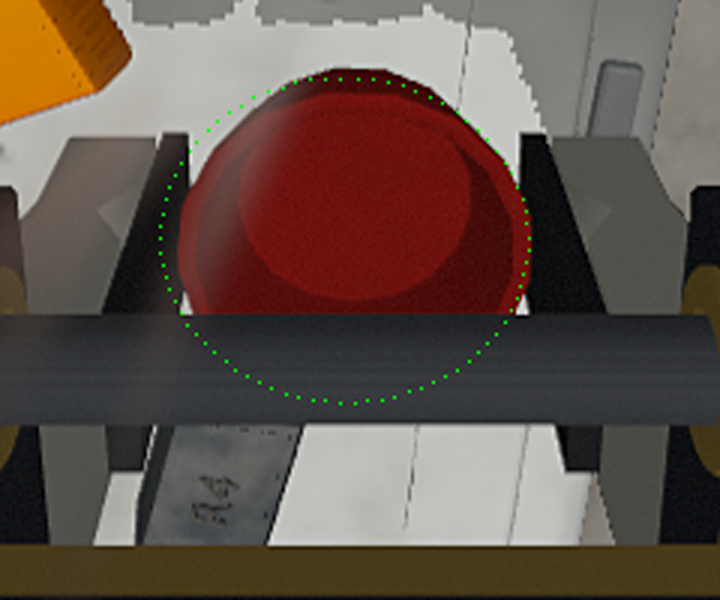

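```bash
python3 - <<'E'
from h import *
from plant import r
c=r.capture("wrist"); a=c["color"][:,:,::-1].copy()
b=a[265:365,245:390].astype(float); b=np.clip((b/170.)**.6*255,0,255).astype(np.uint8)
cv2.imwrite("pics/w4.png",cv2.resize(b,None,fx=5.5,fy=5.5,interpolation=cv2.INTER_CUBIC))
E
```

```text
(no output)
```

View pics/w4.png

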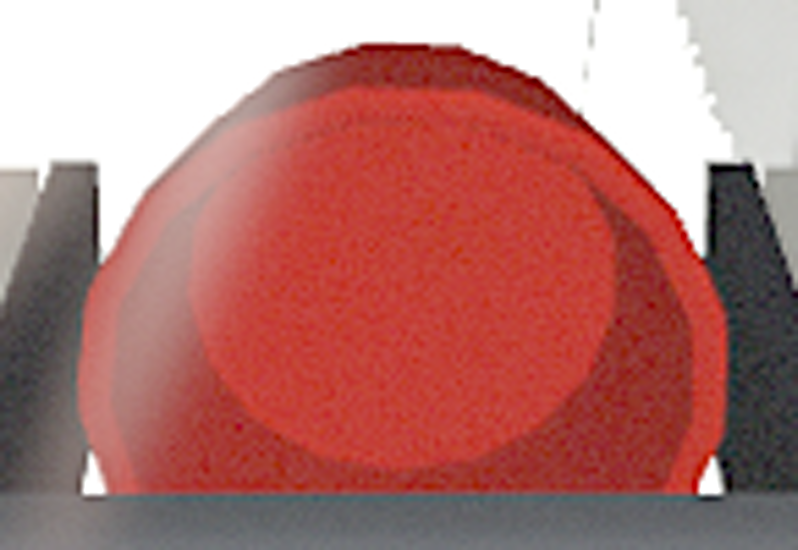

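```bash
python3 - <<'E'
from h import *
from plant import r
from scipy.optimize import least_squares
s=r.get_state(); c=r.capture("wrist")
px=np.array([(360,88),(450,88),(80,345),(727,320),(145,195),(672,205),(100,490),(702,490),(575,120)])/5.5+[245,265]
T=c["T_tool_cam"]; Mi=np.linalg.inv(T)
t=np.linspace(0,2*np.pi,400)
def curve(q,rad=.0238):
    x,y,z,a,b=q
    P=np.c_[rad*np.cos(t),rad*np.sin(t),0*t]@R.from_rotvec([a,b,0]).as_matrix().T+[x,y,z]
    P=P@Mi[:3,:3].T+Mi[:3,3]; u=P@c["intrinsics"].T; return u[:,:2]/u[:,2:]
def f(q,rad):
    u=curve(q,rad); return np.r_[[np.min(np.linalg.norm(u-p,axis=1)) for p in px], q[3]*2]
for rad in(.0232,.024):
    R_=least_squares(f,[0,0,-.016,0,0],args=(rad,),x_scale=[.01,.01,.01,.1,.1],diff_step=1e-3)
    print(rad,R_.x.round(4),R_.cost, np.degrees(R_.x[3:]).round(1))
E
```

```text
0.0232 [-0.0003  0.0012 -0.0173  0.0257  0.0069] 0.8564475449052701 [1.5 0.4]
0.024 [-0.0035  0.0013 -0.0123  0.0269 -0.0152] 0.8198961269520367 [ 1.5 -0.9]
```

```bash
python3 -c "
from h import *
inc(.473,-.3512,.16,-11.45)"
```

```text
t 4.25 tcp [0.4588 0.0249 0.1544] [-1.7997e+02  2.0000e-02 -8.2930e+01] j [ 28.   4. -31.  -0. -55. -21.] F [-0.1  0.5 -1.6] w 0.0465
INC [0.375, 0.0322, -0.0057] [-0.0006, 0.0, -1.2475]
```

Emit:
step_arm(increments=[[[0.03, 0.003, -0.0057], [0, 0, -0.1], 1], [[0.07, 0.006, -0.0057], [0, 0, -0.22], 1], [[0.112, 0.01, -0.0057], [0, 0, -0.36], 1], [[0.155, 0.014, -0.0057], [0, 0, -0.5], 1], [[0.198, 0.018, -0.0057], [0, 0, -0.64], 1], [[0.24, 0.021, -0.0057], [0, 0, -0.78], 1], [[0.283, 0.024, -0.0057], [0, 0, -0.92], 1], [[0.32, 0.028, -0.0057], [0, 0, -1.06], 1], [[0.352, 0.0305, -0.0057], [0, 0, -1.18], 1], [[0.375, 0.0322, -0.0057], [0, 0, -1.2475], 1]])

```text
time_s: 5.25
tcp_pos: [0.4724, -0.353, 0.1578]
eef_rot: [-180.0, 0.2, -11.2]
contact_force: [0.8, -0.2, 0.3]
gripper_width: 0.0464
```

Emit:
step_arm(increments=[[[0, 0, 0], [0, 0, 0], 1], [[0, 0, 0], [0, 0, 0], 1]])

```text
time_s: 5.45
tcp_pos: [0.4725, -0.351, 0.1583]
eef_rot: [-179.9, 0.2, -11.6]
contact_force: [-0.6, 0.6, -0.8]
gripper_width: 0.0465
```

```bash
cat > ov.py <<'E'
from h import *
from plant import r
def rect(x,y,z,w,l,ang,n=60):
    a=np.radians(ang); u=np.array([np.cos(a),np.sin(a)]); v=np.array([-u[1],u[0]])
    C=[np.array([x,y])+sx*l/2*u+sy*w/2*v for sx,sy in((1,1),(1,-1),(-1,-1),(-1,1))]
    return np.array([np.r_[C[i]*(1-k)+C[(i+1)%4]*k,z] for i in range(4) for k in np.linspace(0,1,n)])
def circ(x,y,z,rad):
    t=np.linspace(0,2*np.pi,150); return np.c_[x+rad*np.cos(t),y+rad*np.sin(t),0*t+z]
def show(cam,curves,fn,crop=None,f=1):
    s=r.get_state(); c=r.capture(cam); a=c["color"][:,:,::-1].copy()
    x0,y0,x1,y1=crop or (0,0,640,480)
    a=cv2.resize(a[y0:y1,x0:x1],None,fx=f,fy=f,interpolation=cv2.INTER_CUBIC)
    for P in curves:
        for p in proj(c,P,s):
            q=((p-[x0,y0]+.5)*f).astype(int)
            if 0<=q[0]<a.shape[1] and 0<=q[1]<a.shape[0]: a[q[1],q[0]]=(255,0,255)
    cv2.imwrite(fn,a)
E
python3 - <<'E'
from ov import *
inc(.473,-.3512,.043,-11.45)
show("wrist",[circ(.4719,-.351,.038,.027),rect(.472,-.3512,.038,.086,.236,-11.45),rect(.5385,-.3647,.04,.056,.082,-11.45),rect(.4052,-.3375,.04,.056,.082,-11.45)],"pics/w5.png")
E
```

```text
t 5.45 tcp [ 0.4725 -0.351   0.1583] [-179.94    0.18  -11.6 ] j [-18.  16. -16.  -0. -59.  96.] F [-0.6  0.6 -0.8] w 0.0465
INC [0.0009, 0.0002, 0.1153] [-0.0011, 0.0031, -0.0026]
```

View pics/w5.png

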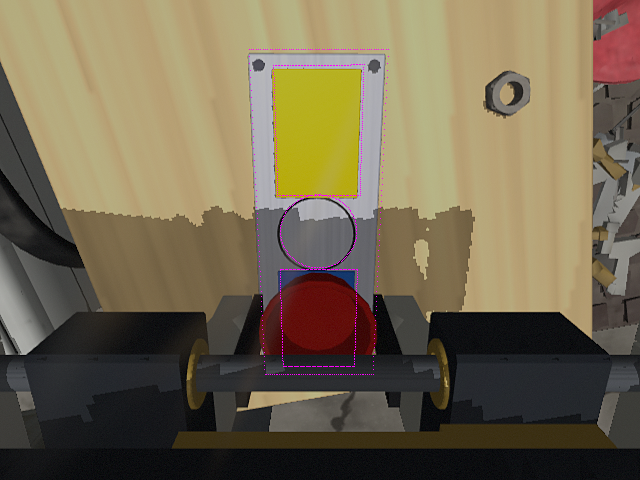

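Emit:
step_arm(increments=[[[0.0009, 0.0002, 0.04], [0, 0.003, -0.0026], 1], [[0.0009, 0.0002, 0.075], [0, 0.003, -0.0026], 1], [[0.0009, 0.0002, 0.098], [0, 0.003, -0.0026], 1], [[0.0009, 0.0002, 0.107], [0, 0.003, -0.0026], 1], [[0.0009, 0.0002, 0.111], [0, 0.003, -0.0026], 1], [[0.0009, 0.0002, 0.114], [0, 0.003, -0.0026], 1], [[0.0009, 0.0002, 0.114], [0, 0.003, -0.0026], 1]])

```text
time_s: 6.2
tcp_pos: [0.4753, -0.3514, 0.0474]
eef_rot: [180.0, -0.3, -11.3]
contact_force: [0.2, -0.1, -0.4]
gripper_width: 0.0467
```

```bash
python3 - <<'E'
from ov import *
inc(.473,-.3512,.043,-11.45)
show("wrist",[],"pics/w6.png")
E
```

```text
t 6.2 tcp [ 0.4753 -0.3514  0.0474] [180.    -0.3  -11.26] j [-18.  23. -23.  -0. -45.  96.] F [ 0.2 -0.1 -0.4] w 0.0467
INC [-0.0024, 0.0002, 0.0044] [0.0, -0.0052, 0.0033]
```

View pics/w6.png

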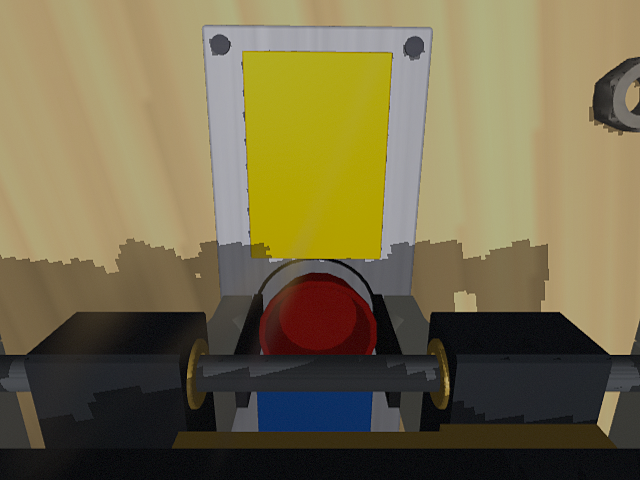

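Emit:
step_arm(increments=[[[-0.001, 0, 0.0015], [0, 0, 0], 1], [[-0.001, 0, 0.003], [0, 0, 0], 1], [[-0.001, 0, 0.0042], [0, 0, 0], 1], [[-0.001, 0, 0.0042], [0, 0, 0], 1]])

```text
time_s: 6.65
tcp_pos: [0.4739, -0.3514, 0.0429]
eef_rot: [180.0, -0.2, -11.3]
contact_force: [-0.3, 1.7, 4.1]
gripper_width: 0.0466
```

```bash
python3 - <<'E'
from ov import *
inc(.473,-.3512,.043,-11.45)
E
```

```text
t 6.65 tcp [ 0.4739 -0.3514  0.0429] [180.    -0.25 -11.27] j [-18.  23. -23.  -0. -44.  96.] F [-0.3  1.7  4.1] w 0.0466
INC [-0.0009, -0.0, -0.0001] [-0.0, -0.0043, 0.0032]
```

Contact at the expected height. Release slowly, then rise.

Emit:
step_arm(increments=[[[0, 0, 0], [0, 0, 0], 0.4], [[0, 0, 0], [0, 0, 0], 0.3], [[0, 0, 0], [0, 0, 0], 0.2], [[0, 0, 0], [0, 0, 0], 0.2], [[0, 0, -0.02], [0, 0, 0], 0.2], [[0, 0, -0.06], [0, 0, 0], 0.2], [[0, 0, -0.11], [0, 0, 0], 0], [[0, 0, -0.13], [0, 0, 0], 0], [[0, 0, -0.13], [0, 0, 0], 0]])

```text
time_s: 7.55
tcp_pos: [0.4752, -0.3522, 0.1765]
eef_rot: [179.9, -0.6, -11.3]
contact_force: [-0.3, 0.0, -0.0]
gripper_width: 0.0858
```

```bash
python3 - <<'E'
from ov import *
inc(.654,.0286,.2,-83.2)
D=[circ(.4719,-.351,.038,.027),circ(.4719,-.351,.058,.024),rect(.472,-.3512,.038,.086,.236,-11.45)]
show("top",D,"pics/t1.png",(385,205,500,335),4.6)
show("wrist",D,"pics/w7.png")
E
```

```text
t 7.55 tcp [ 0.4752 -0.3522  0.1765] [179.92  -0.61 -11.25] j [-18.  15. -15.   0. -60.  96.] F [-0.3  0.  -0. ] w 0.0858
INC [0.1013, -0.4083, -0.023] [-0.0055, -0.0101, 1.2557]
```

View pics/w7.png

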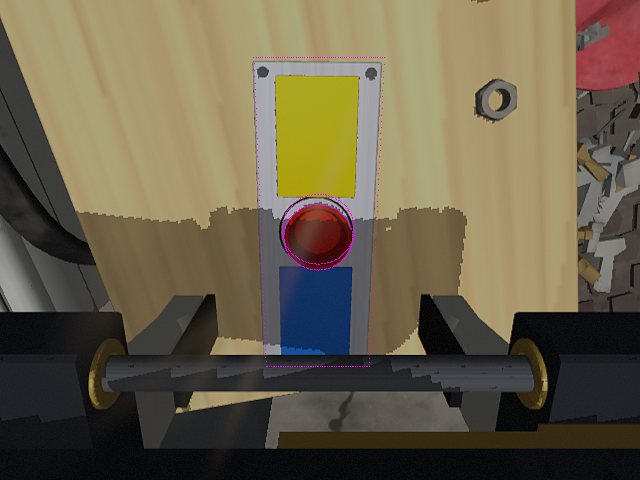

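Emit:
step_arm(increments=[[[0.01, -0.0408, -0.023], [-0.0055, -0.01, 0.14], 0], [[0.02, -0.0816, -0.023], [-0.0055, -0.01, 0.28], 0], [[0.03, -0.1224, -0.023], [-0.0055, -0.01, 0.42], 0], [[0.04, -0.1633, -0.023], [-0.0055, -0.01, 0.56], 0], [[0.05, -0.2041, -0.023], [-0.0055, -0.01, 0.7], 0], [[0.06, -0.245, -0.023], [-0.0055, -0.01, 0.84], 0], [[0.07, -0.2858, -0.023], [-0.0055, -0.01, 0.98], 0], [[0.08, -0.3266, -0.023], [-0.0055, -0.01, 1.12], 0], [[0.09, -0.3675, -0.023], [-0.0055, -0.01, 1.2557], 0], [[0.1013, -0.4083, -0.023], [-0.0055, -0.0101, 1.2557], 0]])

```text
time_s: 8.65
tcp_pos: [0.6519, 0.031, 0.1937]
eef_rot: [179.5, 0.2, -83.5]
contact_force: [0.5, -1.0, -0.1]
gripper_width: 0.0876
```

Emit:
step_arm(increments=[[[0, 0, 0], [0, 0, 0], 0], [[0, 0, 0], [0, 0, 0], 0]])

```text
time_s: 8.85
tcp_pos: [0.6516, 0.0303, 0.1933]
eef_rot: [179.4, 0.2, -83.1]
contact_force: [-0.2, -0.2, -0.3]
gripper_width: 0.087
```

```bash
python3 - <<'E'
from ov import *
inc(.654,.0286,.008,-83.2)
show("wrist",[rect(.6538,.0286,.03,.042,.07,-83.2),rect(.6538,.0286,.0,.042,.07,-83.2)],"pics/w8.png")
show("top",[circ(.4719,-.351,.038,.027),circ(.4719,-.351,.058,.024),rect(.472,-.3512,.038,.086,.236,-11.45)],"pics/t1.png",(385,205,500,335),4.6)
E
```

```text
t 8.85 tcp [0.6516 0.0303 0.1933] [179.43   0.18 -83.12] j [ 20.  20.  -4.  -0. -66. -13.] F [-0.2 -0.2 -0.3] w 0.087
INC [0.0026, -0.004, 0.1853] [0.0099, 0.0032, 0.0013]
```

View pics/w8.png

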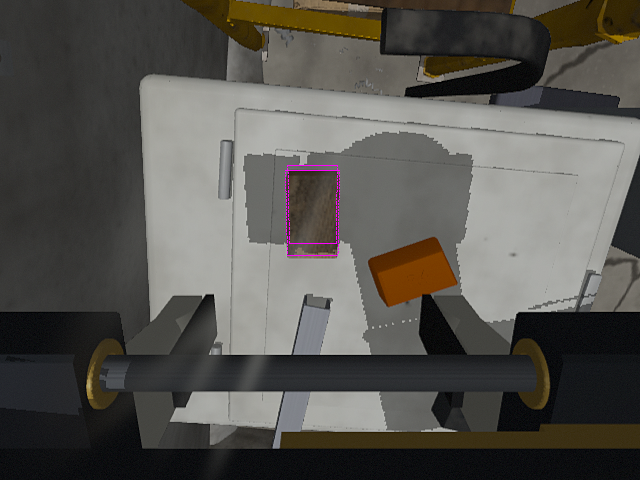

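View pics/t1.png

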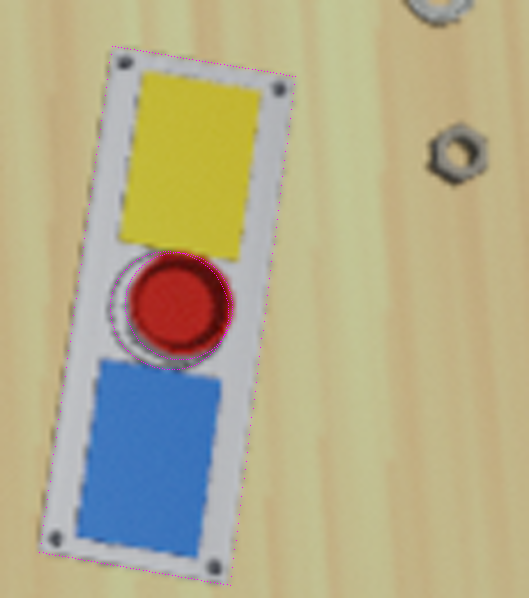

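Emit:
step_arm(increments=[[[0.001, -0.004, 0.05], [0.0099, 0.0032, 0.0013], 0], [[0.001, -0.004, 0.1], [0.0099, 0.0032, 0.0013], 0], [[0.001, -0.004, 0.14], [0.0099, 0.0032, 0.0013], 0], [[0.001, -0.004, 0.165], [0.0099, 0.0032, 0.0013], 0], [[0.001, -0.004, 0.18], [0.0099, 0.0032, 0.0013], 0], [[0.001, -0.004, 0.186], [0.0099, 0.0032, 0.0013], 0], [[0.001, -0.004, 0.188], [0.0099, 0.0032, 0.0013], 0], [[0.001, -0.004, 0.188], [0.0099, 0.0032, 0.0013], 0]])

```text
time_s: 9.75
tcp_pos: [0.656, 0.0294, 0.009]
eef_rot: [-179.7, 0.0, -83.3]
contact_force: [-0.4, -0.3, 1.1]
gripper_width: 0.0878
```

```bash
python3 - <<'E'
from ov import *
inc(.654,.0286,.005,-83.2)
show("wrist",[rect(.6538,.0286,.03,.042,.07,-83.2)],"pics/w9.png")
E
```

```text
t 9.75 tcp [0.656  0.0294 0.009 ] [-1.7968e+02  4.0000e-02 -8.3300e+01] j [ 20.  30. -16.   0. -44. -13.] F [-0.4 -0.3  1.1] w 0.0878
INC [0.0006, 0.0021, 0.004] [-0.0057, 0.0007, -0.0018]
```

View pics/w9.png

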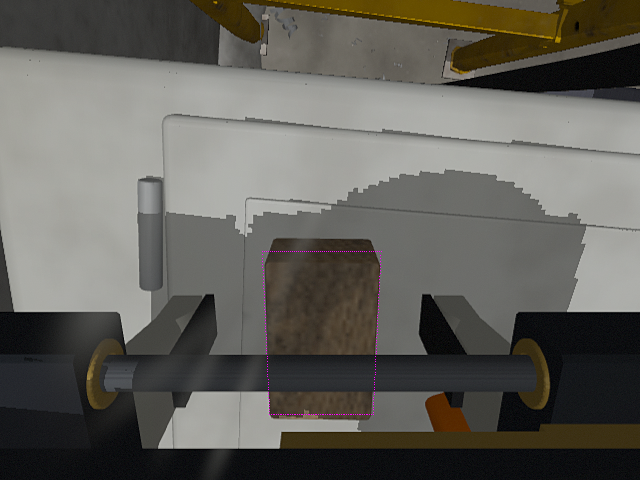

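Emit:
step_arm(increments=[[[0.001, 0.001, 0.003], [-0.0057, 0, 0], 1], [[0.001, 0.001, 0.003], [-0.0057, 0, 0], 1], [[0.001, 0.001, 0.003], [-0.0057, 0, 0], 1], [[0.001, 0.001, 0.003], [-0.0057, 0, 0], 1], [[0.001, 0.001, 0.003], [-0.0057, 0, 0], 1], [[0.001, 0.001, 0.003], [-0.0057, 0, 0], 1], [[0.001, 0.001, 0.003], [-0.0057, 0, 0], 1], [[0.001, 0.001, 0.003], [-0.0057, 0, 0], 1], [[0.001, 0.001, 0.003], [-0.0057, 0, 0], 1]], force=30)

```text
time_s: 10.7
tcp_pos: [0.6543, 0.0284, 0.0048]
eef_rot: [179.9, 0.0, -83.3]
contact_force: [-0.4, 0.9, -0.2]
gripper_width: 0.0419
```

```bash
python3 - <<'E'
from ov import *
inc(.654,.0286,.2,-83.2)
E
```

```text
t 10.7 tcp [0.6543 0.0284 0.0048] [ 1.799e+02  3.000e-02 -8.330e+01] j [ 19.  31. -16.  -0. -44. -13.] F [-0.4  0.9 -0.2] w 0.0419
INC [-0.0003, 0.0007, -0.1952] [0.0018, 0.0005, -0.0017]
```

Emit:
step_arm(increments=[[[0, 0, -0.02], [0, 0, 0], 1], [[0, 0, -0.06], [0, 0, 0], 1], [[0, 0, -0.11], [0, 0, 0], 1], [[0, 0, -0.15], [0, 0, 0], 1], [[0, 0, -0.165], [0, 0, 0], 1], [[0, 0, -0.165], [0, 0, 0], 1], [[0, 0, -0.165], [0, 0, 0], 1]])

```text
time_s: 11.4
tcp_pos: [0.654, 0.0284, 0.1691]
eef_rot: [179.9, 0.1, -83.3]
contact_force: [0.3, 0.0, -2.3]
gripper_width: 0.0413
```

```bash
python3 - <<'E'
from ov import *
inc(.5385,-.3647,.17,-11.45)
s=r.get_state(); x,y,z=s["tcp_pos"]
show("wrist",[rect(x,y,z+.0252,.042,.07,s["eef_rot"][2])],"pics/w10.png")
E
```

```text
t 11.4 tcp [0.654  0.0284 0.1691] [ 1.7986e+02  5.0000e-02 -8.3310e+01] j [ 19.  21.  -6.  -0. -63. -13.] F [ 0.3  0.  -2.3] w 0.0413
INC [0.3769, 0.1605, -0.0008] [0.0016, 0.0024, -1.2543]
```

View pics/w10.png

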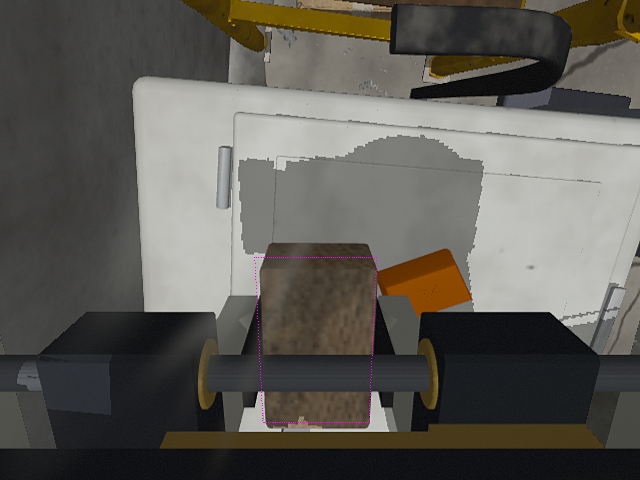

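Emit:
step_arm(increments=[[[0.03, 0.013, 0], [0, 0, -0.1], 1], [[0.07, 0.03, 0], [0, 0, -0.22], 1], [[0.11, 0.047, 0], [0, 0, -0.36], 1], [[0.15, 0.064, 0], [0, 0, -0.5], 1], [[0.19, 0.081, 0], [0, 0, -0.64], 1], [[0.23, 0.098, 0], [0, 0, -0.78], 1], [[0.27, 0.115, 0], [0, 0, -0.92], 1], [[0.31, 0.132, 0], [0, 0, -1.06], 1], [[0.35, 0.149, 0], [0, 0, -1.18], 1], [[0.3777, 0.163, -0.0008], [0.0016, 0.0024, -1.2543], 1]])

```text
time_s: 12.45
tcp_pos: [0.5349, -0.3678, 0.1682]
eef_rot: [-180.0, 0.2, -11.2]
contact_force: [-0.1, 0.5, -0.8]
gripper_width: 0.042
```

Emit:
step_arm(increments=[[[0, 0, 0], [0, 0, 0], 1], [[0, 0, 0], [0, 0, 0], 1], [[0, 0, 0], [0, 0, 0], 1]])

```text
time_s: 12.75
tcp_pos: [0.5365, -0.3652, 0.1694]
eef_rot: [-180.0, 0.1, -11.5]
contact_force: [0.0, -0.0, 0.2]
gripper_width: 0.0416
```

```bash
python3 - <<'E'
from ov import *
inc(.541,-.3652,.0465,-11.45)
show("wrist",[circ(.4719,-.351,.038,.027),rect(.472,-.3512,.038,.086,.236,-11.45),rect(.5385,-.3647,.04,.056,.082,-11.45),rect(.4052,-.3375,.04,.056,.082,-11.45)],"pics/w11.png")
E
```

```text
t 12.75 tcp [ 0.5365 -0.3652  0.1694] [-1.7999e+02  7.0000e-02 -1.1460e+01] j [-17.  20.  -7.  -0. -62.  96.] F [ 0.  -0.   0.2] w 0.0416
INC [0.0045, -0.0008, 0.1229] [-0.0002, 0.0012, -0.0001]
```

View pics/w11.png

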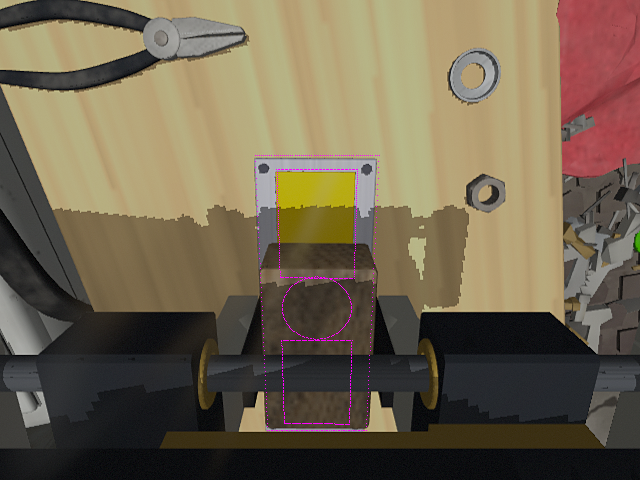

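Emit:
step_arm(increments=[[[0.0035, -0.0005, 0.04], [0, 0, 0], 1], [[0.0035, -0.0005, 0.075], [0, 0, 0], 1], [[0.0035, -0.0005, 0.1], [0, 0, 0], 1], [[0.0035, -0.0005, 0.112], [0, 0, 0], 1], [[0.0035, -0.0005, 0.117], [0, 0, 0], 1], [[0.0035, -0.0005, 0.12], [0, 0, 0], 1], [[0.0035, -0.0005, 0.12], [0, 0, 0], 1], [[0.0035, -0.0005, 0.12], [0, 0, 0], 1]])

```text
time_s: 13.6
tcp_pos: [0.5412, -0.3663, 0.052]
eef_rot: [180.0, -0.2, -11.4]
contact_force: [-0.2, 0.3, -1.0]
gripper_width: 0.0417
```

```bash
python3 - <<'E'
from ov import *
inc(.541,-.3652,.0448,-11.45)
show("wrist",[circ(.4719,-.351,.038,.027),rect(.472,-.3512,.038,.086,.236,-11.45),rect(.5385,-.3647,.07,.042,.07,-11.45)],"pics/w12.png")
E
```

```text
t 13.6 tcp [ 0.5412 -0.3663  0.052 ] [ 1.7996e+02 -1.6000e-01 -1.1420e+01] j [-17.  27. -14.   0. -49.  96.] F [-0.2  0.3 -1. ] w 0.0417
INC [-0.0005, -0.0011, 0.0072] [0.0006, -0.0028, 0.0005]
```

View pics/w12.png

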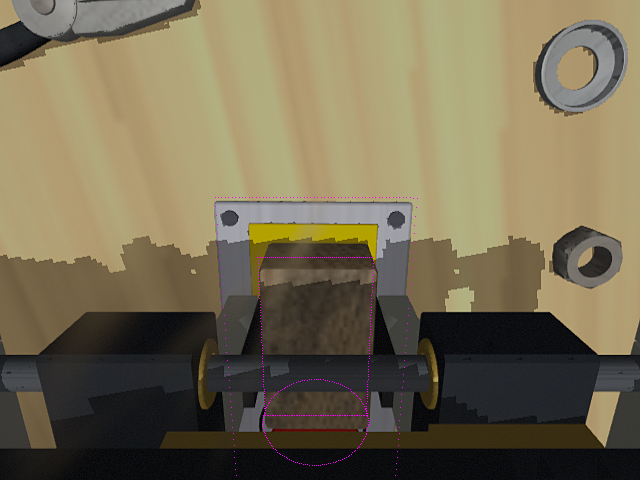

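Emit:
step_arm(increments=[[[0, -0.001, 0.002], [0, 0, 0], 1], [[0, -0.001, 0.004], [0, 0, 0], 1], [[0, -0.001, 0.0055], [0, 0, 0], 1], [[0, -0.001, 0.007], [0, 0, 0], 1], [[0, -0.001, 0.0075], [0, 0, 0], 1], [[0, -0.001, 0.0075], [0, 0, 0], 1]])

```text
time_s: 14.25
tcp_pos: [0.5406, -0.3651, 0.0446]
eef_rot: [180.0, -0.1, -11.4]
contact_force: [-3.3, 3.8, 10.2]
gripper_width: 0.0417
```

```bash
python3 - <<'E'
from ov import *
inc(.541,-.3652,.0448,-11.45)
show("wrist",[circ(.4719,-.351,.038,.027),rect(.472,-.3512,.038,.086,.236,-11.45),rect(.5385,-.3647,.07,.042,.07,-11.45)],"pics/w13.png")
E
```

```text
t 14.25 tcp [ 0.5406 -0.3651  0.0446] [ 1.7997e+02 -6.0000e-02 -1.1410e+01] j [-17.  28. -14.   0. -48.  95.] F [-3.3  3.8 10.2] w 0.0417
INC [0.0004, 0.0, -0.0002] [0.0006, -0.001, 0.0007]
```

View pics/w13.png

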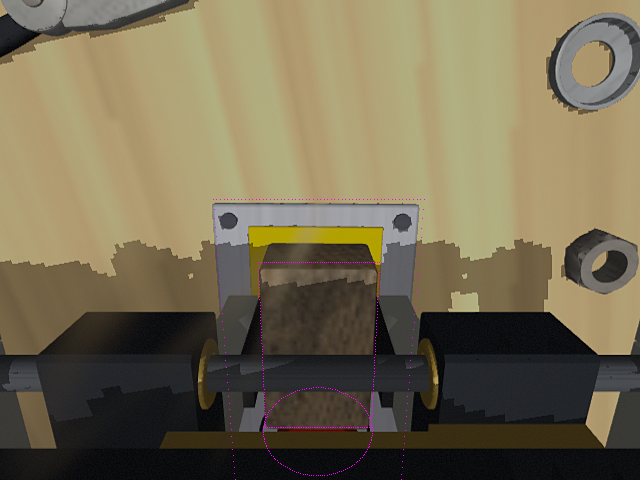

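Emit:
step_arm(increments=[[[0, 0, 0], [0, 0, 0], 0.4], [[0, 0, 0], [0, 0, 0], 0.2], [[0, 0, 0], [0, 0, 0], 0.2], [[0, 0, -0.02], [0, 0, 0], 0.2], [[0, 0, -0.06], [0, 0, 0], 0.2], [[0, 0, -0.1], [0, 0, 0], 0], [[0, 0, -0.13], [0, 0, 0], 0], [[0, 0, -0.14], [0, 0, 0], 0], [[0, 0, -0.14], [0, 0, 0], 0]])

```text
time_s: 15.2
tcp_pos: [0.5413, -0.3654, 0.1849]
eef_rot: [180.0, -0.2, -11.4]
contact_force: [-0.7, -0.5, -0.9]
gripper_width: 0.0872
```

```bash
python3 - <<'E'
from ov import *
inc(.4819,.1969,.19,-97.35)
show("wrist",[circ(.4719,-.351,.038,.027),rect(.472,-.3512,.038,.086,.236,-11.45),rect(.5385,-.3647,.07,.042,.07,-11.45)],"pics/w14.png")
E
```

```text
t 15.2 tcp [ 0.5413 -0.3654  0.1849] [179.96  -0.22 -11.43] j [-17.  20.  -6.   0. -64.  95.] F [-0.7 -0.5 -0.9] w 0.0872
INC [-0.1697, -0.5393, -0.0062] [-0.0024, -0.0037, 1.4996]
```

View pics/w14.png

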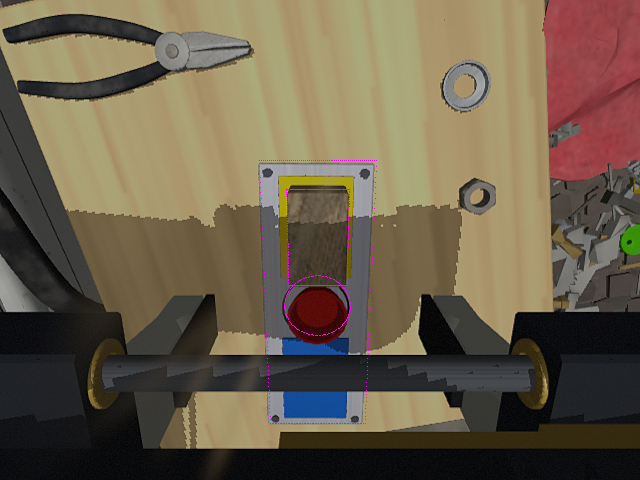

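Emit:
step_arm(increments=[[[-0.0141, -0.0449, -0.0062], [-0.0024, -0.0037, 0.13], 0], [[-0.0283, -0.0899, -0.0062], [-0.0024, -0.0037, 0.26], 0], [[-0.0424, -0.1348, -0.0062], [-0.0024, -0.0037, 0.39], 0], [[-0.0566, -0.1798, -0.0062], [-0.0024, -0.0037, 0.52], 0], [[-0.0707, -0.2247, -0.0062], [-0.0024, -0.0037, 0.65], 0], [[-0.0849, -0.2697, -0.0062], [-0.0024, -0.0037, 0.78], 0], [[-0.099, -0.3146, -0.0062], [-0.0024, -0.0037, 0.91], 0], [[-0.1131, -0.3595, -0.0062], [-0.0024, -0.0037, 1.04], 0], [[-0.1273, -0.4045, -0.0062], [-0.0024, -0.0037, 1.17], 0], [[-0.1414, -0.4494, -0.0062], [-0.0024, -0.0037, 1.3], 0]])

```text
time_s: 16.25
tcp_pos: [0.4906, 0.0967, 0.1874]
eef_rot: [179.7, -0.0, -85.5]
contact_force: [1.8, 0.8, 0.2]
gripper_width: 0.0878
```

```bash
python3 - <<'E'
from ov import *
inc(.4819,.1969,.19,-97.35)
E
```

```text
t 16.25 tcp [0.4906 0.0967 0.1874] [ 1.7966e+02 -1.0000e-02 -8.5490e+01] j [ 34.   6. -24.  -0. -60. -29.] F [1.8 0.8 0.2] w 0.0878
INC [-0.1006, 0.0008, -0.0027] [0.0059, -0.0007, 0.207]
```

Emit:
step_arm(increments=[[[-0.045, 0.0008, -0.0027], [0, 0, 0.11], 0], [[-0.085, 0.0008, -0.0027], [0, 0, 0.207], 0], [[-0.1006, 0.0008, -0.0027], [0, 0, 0.207], 0], [[-0.1006, 0.0008, -0.0027], [0, 0, 0.207], 0], [[-0.1006, 0.0008, -0.0027], [0, 0, 0.207], 0]])

```text
time_s: 16.75
tcp_pos: [0.4821, 0.1949, 0.1905]
eef_rot: [179.7, -0.1, -97.0]
contact_force: [-0.6, -0.3, 0.6]
gripper_width: 0.0873
```

```bash
python3 - <<'E'
from ov import *
inc(.4819,.1969,.006,-97.35)
show("wrist",[rect(.4819,.1969,.03,.044,.071,-97.35),rect(.4819,.1969,0,.044,.071,-97.35)],"pics/w15.png")
E
```

```text
t 16.75 tcp [0.4821 0.1949 0.1905] [ 1.797e+02 -1.000e-01 -9.696e+01] j [ 44.   8. -21.  -0. -61. -50.] F [-0.6 -0.3  0.6] w 0.0873
INC [-0.0022, -0.0005, 0.1845] [0.0053, -0.0018, 0.0069]
```

View pics/w15.png

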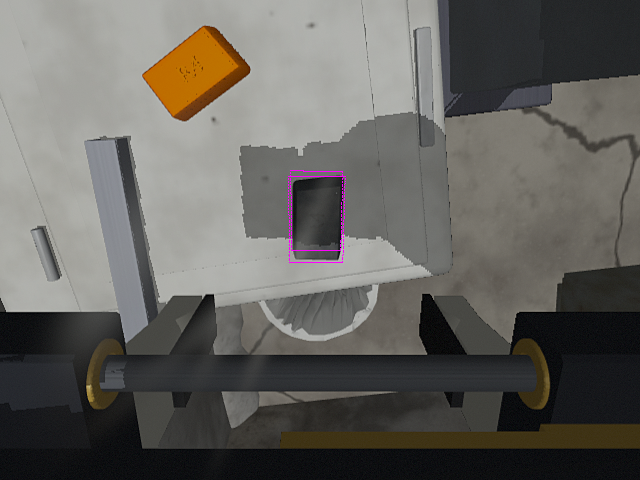

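```bash
python3 - <<'E'
import cv2, numpy as np
from plant import r
a=r.capture("wrist")["color"][:,:,::-1]
b=a[165:270,260:380].astype(float); b=np.clip((b/200.)**.45*255,0,255).astype(np.uint8)
cv2.imwrite("pics/w16.png",cv2.resize(b,None,fx=5.5,fy=5.5,interpolation=cv2.INTER_CUBIC))
E
```

```text
(no output)
```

View pics/w16.png

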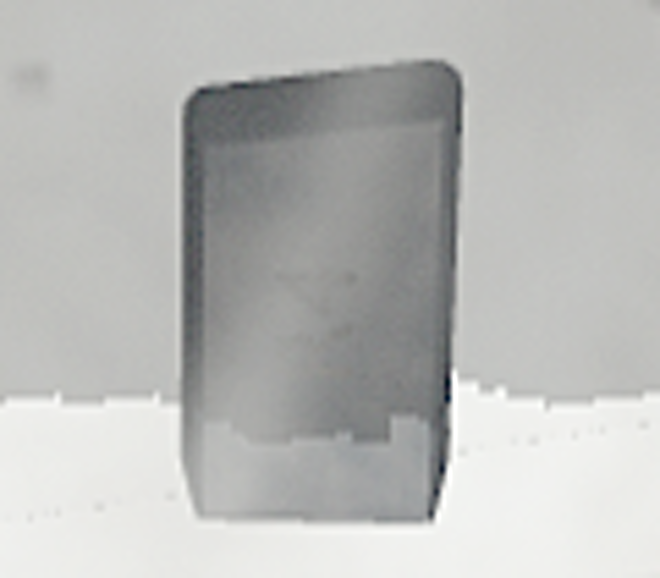

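```bash
python3 - <<'E'
from h import *
from plant import r
s=r.get_state(); c=r.capture("wrist")
for n,ps,z in(("top",[(205,145),(443,120),(430,520),(205,520)],.03),("base",[(186,95),(462,70),(450,460),(183,460)],.0),("low",[(186,95),(462,70),(450,460),(183,460)],.02)):
    P=np.array([hit(c,(p[0]/5.5+260,p[1]/5.5+165),z,s) for p in ps]); print(n,P.round(4).tolist(),P.mean(0).round(4))
    for i in range(4):
        d=P[(i+1)%4]-P[i]; print(np.hypot(*d).round(4),np.degrees(np.arctan2(d[1],d[0])).round(1))
E
```

```text
top [[0.4942, 0.1713], [0.4601, 0.1719], [0.4684, 0.2321], [0.502, 0.2279]] [0.4812 0.2008]
0.0341 179.0
0.0608 82.1
0.0339 -7.1
0.0572 -97.9
base [[0.4981, 0.1688], [0.4552, 0.1702], [0.4637, 0.2335], [0.507, 0.2281]] [0.481  0.2002]
0.0429 178.2
0.0638 82.4
0.0436 -7.1
0.0599 -98.5
low [[0.4966, 0.1655], [0.4562, 0.1668], [0.4642, 0.2265], [0.505, 0.2214]] [0.4805 0.1951]
0.0405 178.2
0.0602 82.4
0.0411 -7.1
0.0565 -98.5
```

```bash
python3 - <<'E'
from ov import *
inc(.4815,.199,.006,-98)
E
```

```text
t 16.9 tcp [0.4827 0.1943 0.1915] [ 1.7977e+02 -3.0000e-02 -9.7090e+01] j [ 43.   8. -21.  -0. -61. -50.] F [-0.  -0.1  0.1] w 0.0878
INC [-0.0046, 0.001, 0.1855] [0.0041, -0.0005, 0.0158]
```

Emit:
step_arm(increments=[[[-0.0046, 0.001, 0.05], [0.004, 0, 0.0158], 0], [[-0.0046, 0.001, 0.1], [0.004, 0, 0.0158], 0], [[-0.0046, 0.001, 0.14], [0.004, 0, 0.0158], 0], [[-0.0046, 0.001, 0.165], [0.004, 0, 0.0158], 0], [[-0.0046, 0.001, 0.178], [0.004, 0, 0.0158], 0], [[-0.0046, 0.001, 0.184], [0.004, 0, 0.0158], 0], [[-0.0046, 0.001, 0.186], [0.004, 0, 0.0158], 0], [[-0.0046, 0.001, 0.186], [0.004, 0, 0.0158], 0]])

```text
time_s: 17.7
tcp_pos: [0.4823, 0.2002, 0.0065]
eef_rot: [-179.9, 0.0, -98.0]
contact_force: [-0.3, -0.8, 0.0]
gripper_width: 0.0876
```

```bash
python3 - <<'E'
from ov import *
inc(.4815,.199,.005,-98)
show("wrist",[rect(.4815,.199,.03,.034,.061,-98),rect(.4815,.199,0,.044,.071,-98)],"pics/w17.png")
E
```

```text
t 17.7 tcp [0.4823 0.2002 0.0065] [-1.7993e+02  5.0000e-02 -9.7970e+01] j [ 44.  21. -33.   0. -36. -52.] F [-0.3 -0.8  0. ] w 0.0876
INC [0.0013, 0.0006, 0.0015] [-0.0012, 0.0008, 0.0005]
```

View pics/w17.png

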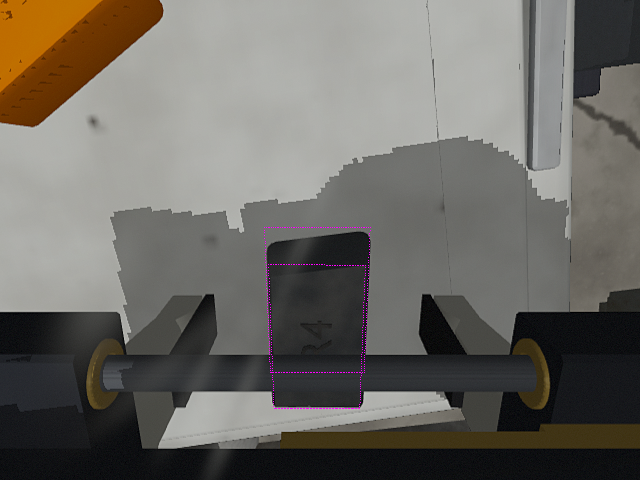

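Emit:
step_arm(increments=[[[0, 0.0006, 0.0015], [0, 0, 0], 1], [[0, 0.0006, 0.0015], [0, 0, 0], 1], [[0, 0.0006, 0.0015], [0, 0, 0], 1], [[0, 0.0006, 0.0015], [0, 0, 0], 1], [[0, 0.0006, 0.0015], [0, 0, 0], 1], [[0, 0.0006, 0.0015], [0, 0, 0], 1], [[0, 0.0006, 0.0015], [0, 0, 0], 1], [[0, 0.0006, 0.0015], [0, 0, 0], 1], [[0, 0.0006, 0.0015], [0, 0, 0], 1]], force=30)

```text
time_s: 18.65
tcp_pos: [0.4813, 0.2005, 0.0045]
eef_rot: [-180.0, 0.0, -97.9]
contact_force: [-0.7, 0.0, 0.0]
gripper_width: 0.0416
```

Emit:
step_arm(increments=[[[0, 0, -0.02], [0, 0, 0], 1], [[0, 0, -0.06], [0, 0, 0], 1], [[0, 0, -0.11], [0, 0, 0], 1], [[0, 0, -0.15], [0, 0, 0], 1], [[0, 0, -0.165], [0, 0, 0], 1], [[0, 0, -0.165], [0, 0, 0], 1], [[0, 0, -0.165], [0, 0, 0], 1]])

```text
time_s: 19.35
tcp_pos: [0.4806, 0.2002, 0.1691]
eef_rot: [-180.0, 0.0, -98.0]
contact_force: [-0.8, 0.2, -1.1]
gripper_width: 0.0415
```

```bash
python3 - <<'E'
from ov import *
inc(.4055,-.3375,.17,-11.45)
s=r.get_state(); x,y,z=s["tcp_pos"]; w=s["eef_rot"][2]
show("wrist",[rect(x,y,z+.025,.034,.061,w),rect(x,y,z-.005,.044,.071,w)],"pics/w18.png")
E
```

```text
t 19.35 tcp [0.4806 0.2002 0.1691] [-1.7999e+02  3.0000e-02 -9.7960e+01] j [ 44.   9. -23.  -0. -58. -52.] F [-0.8  0.2 -1.1] w 0.0415
INC [0.543, -0.0001, -0.0012] [-0.0006, 0.0003, -1.5099]
```

View pics/w18.png

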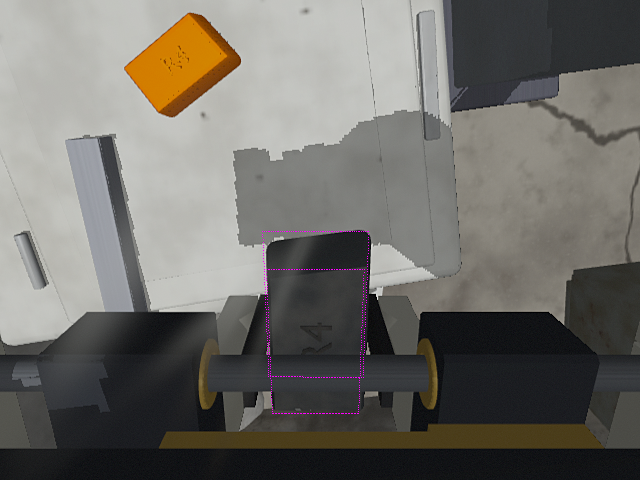

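Emit:
step_arm(increments=[[[0.03, 0, 0], [0, 0, -0.1], 1], [[0.075, 0, 0], [0, 0, -0.22], 1], [[0.122, 0, 0], [0, 0, -0.36], 1], [[0.17, 0, 0], [0, 0, -0.5], 1], [[0.218, 0, 0], [0, 0, -0.64], 1], [[0.266, 0, 0], [0, 0, -0.78], 1], [[0.314, 0, 0], [0, 0, -0.92], 1], [[0.362, 0, 0], [0, 0, -1.06], 1], [[0.41, 0, 0], [0, 0, -1.2], 1], [[0.455, 0, 0], [0, 0, -1.33], 1]])

```text
time_s: 20.4
tcp_pos: [0.4222, -0.2184, 0.1679]
eef_rot: [180.0, 0.1, -26.0]
contact_force: [0.9, 1.0, -0.5]
gripper_width: 0.0415
```

Emit:
step_arm(increments=[[[0, 0, 0], [0, 0, 0], 1], [[0, 0, 0], [0, 0, 0], 1]])

```text
time_s: 20.6
tcp_pos: [0.4223, -0.2177, 0.1678]
eef_rot: [180.0, 0.1, -26.5]
contact_force: [-0.6, 0.7, -0.6]
gripper_width: 0.0416
```

```bash
python3 - <<'E'
from ov import *
inc(.406,-.3378,.17,-11.45)
E
```

```text
t 20.6 tcp [ 0.4223 -0.2177  0.1678] [ 1.7997e+02  1.5000e-01 -2.6520e+01] j [ -3.   4. -29.  -0. -57.  67.] F [-0.6  0.7 -0.6] w 0.0416
INC [0.039, 0.1147, -0.0023] [0.0002, 0.0026, -0.263]
```

Emit:
step_arm(increments=[[[0.013, 0.038, -0.0023], [0, 0.0026, -0.09], 1], [[0.026, 0.076, -0.0023], [0, 0.0026, -0.18], 1], [[0.035, 0.103, -0.0023], [0, 0.0026, -0.263], 1], [[0.039, 0.1147, -0.0023], [0, 0.0026, -0.263], 1], [[0.039, 0.1147, -0.0023], [0, 0.0026, -0.263], 1], [[0.039, 0.1147, -0.0023], [0, 0.0026, -0.263], 1]])

```text
time_s: 21.2
tcp_pos: [0.4078, -0.336, 0.1711]
eef_rot: [-180.0, -0.1, -11.3]
contact_force: [-0.4, 0.5, -0.7]
gripper_width: 0.0417
```

```bash
python3 - <<'E'
from ov import *
inc(.406,-.3378,.052,-11.45)
show("wrist",[circ(.4719,-.351,.038,.027),rect(.472,-.3512,.038,.086,.236,-11.45),rect(.5385,-.3647,.07,.042,.07,-11.45)],"pics/w19.png")
E
```

```text
t 21.2 tcp [ 0.4078 -0.336   0.1711] [-1.7997e+02 -1.2000e-01 -1.1300e+01] j [-18.   9. -22.  -0. -58.  97.] F [-0.4  0.5 -0.7] w 0.0417
INC [-0.0016, 0.0022, 0.1191] [-0.0005, -0.0021, 0.0027]
```

View pics/w19.png

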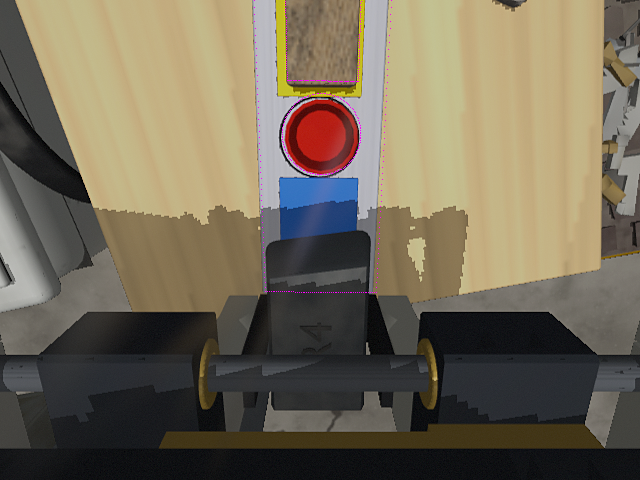

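Emit:
step_arm(increments=[[[-0.0016, 0.0018, 0.04], [0, -0.002, 0.0027], 1], [[-0.0016, 0.0018, 0.075], [0, -0.002, 0.0027], 1], [[-0.0016, 0.0018, 0.1], [0, -0.002, 0.0027], 1], [[-0.0016, 0.0018, 0.112], [0, -0.002, 0.0027], 1], [[-0.0016, 0.0018, 0.117], [0, -0.002, 0.0027], 1], [[-0.0016, 0.0018, 0.12], [0, -0.002, 0.0027], 1], [[-0.0016, 0.0018, 0.12], [0, -0.002, 0.0027], 1]])

```text
time_s: 21.95
tcp_pos: [0.407, -0.3386, 0.0524]
eef_rot: [180.0, -0.1, -11.3]
contact_force: [-0.1, 0.2, -0.6]
gripper_width: 0.0412
```

```bash
python3 - <<'E'
from ov import *
inc(.406,-.3378,.0445,-11.45)
E
```

```text
t 21.95 tcp [ 0.407  -0.3386  0.0524] [ 1.7998e+02 -1.5000e-01 -1.1340e+01] j [-19.  17. -30.   0. -42.  97.] F [-0.1  0.2 -0.6] w 0.0412
INC [-0.0011, -0.0006, 0.0079] [0.0003, -0.0025, 0.002]
```

Emit:
step_arm(increments=[[[-0.0008, -0.0006, 0.003], [0, 0, 0], 1], [[-0.0008, -0.0006, 0.005], [0, 0, 0], 1], [[-0.0008, -0.0006, 0.0065], [0, 0, 0], 1], [[-0.0008, -0.0006, 0.0078], [0, 0, 0], 1], [[-0.0008, -0.0006, 0.0082], [0, 0, 0], 1], [[-0.0008, -0.0006, 0.0082], [0, 0, 0], 1]])

```text
time_s: 22.55
tcp_pos: [0.4056, -0.338, 0.0442]
eef_rot: [180.0, -0.1, -11.3]
contact_force: [-2.4, 1.6, 6.7]
gripper_width: 0.0414
```

```bash
python3 - <<'E'
from ov import *
inc(.406,-.3378,.0445,-11.45)
show("wrist",[circ(.4719,-.351,.038,.027),rect(.472,-.3512,.038,.086,.236,-11.45),rect(.4055,-.3375,.07,.034,.061,-11.45),rect(.4055,-.3375,.04,.044,.071,-11.45)],"pics/w20.png")
E
```

```text
t 22.55 tcp [ 0.4056 -0.338   0.0442] [ 1.7999e+02 -9.0000e-02 -1.1340e+01] j [-18.  18. -31.   0. -41.  97.] F [-2.4  1.6  6.7] w 0.0414
INC [0.0003, -0.0002, -0.0003] [0.0003, -0.0015, 0.0018]
```

View pics/w20.png

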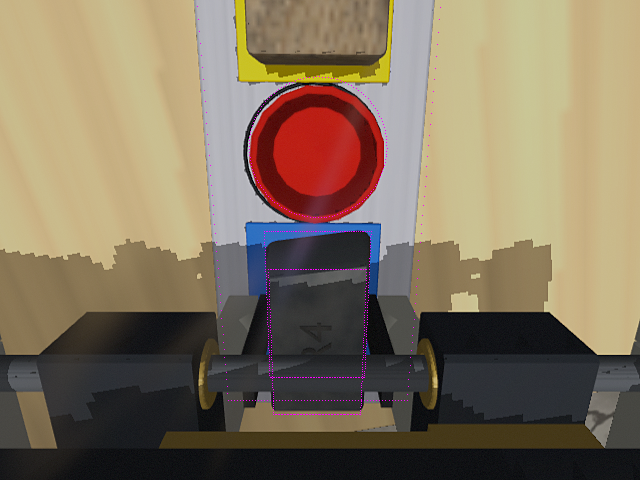

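Emit:
step_arm(increments=[[[0, 0, 0], [0, 0, 0], 0.4], [[0, 0, 0], [0, 0, 0], 0.2], [[0, 0, 0], [0, 0, 0], 0.2], [[0, 0, -0.02], [0, 0, 0], 0.2], [[0, 0, -0.06], [0, 0, 0], 0.2], [[0, 0, -0.1], [0, 0, 0], 0], [[0, 0, -0.13], [0, 0, 0], 0], [[0, 0, -0.15], [0, 0, 0], 0], [[0, 0, -0.15], [0, 0, 0], 0]])

```text
time_s: 23.5
tcp_pos: [0.407, -0.3387, 0.1968]
eef_rot: [179.9, -0.4, -11.3]
contact_force: [0.9, -0.2, 0.1]
gripper_width: 0.0873
```

```bash
python3 - <<'E'
from ov import *
inc(.6473,.2012,.19,-95.64)
E
```

```text
t 23.5 tcp [ 0.407  -0.3387  0.1968] [179.91  -0.39 -11.33] j [-19.   8. -20.   0. -61.  97.] F [ 0.9 -0.2  0.1] w 0.0873
INC [0.1295, -0.5766, 0.0068] [-0.0038, -0.0067, 1.4715]
```

Emit:
step_arm(increments=[[[0.01, -0.0443, 0], [-0.004, -0.006, 0.12], 0], [[0.02, -0.0887, 0], [-0.004, -0.006, 0.25], 0], [[0.03, -0.133, 0], [-0.004, -0.006, 0.38], 0], [[0.04, -0.1774, 0], [-0.004, -0.006, 0.51], 0], [[0.05, -0.2217, 0], [-0.004, -0.006, 0.64], 0], [[0.06, -0.266, 0], [-0.004, -0.006, 0.77], 0], [[0.07, -0.31, 0], [-0.004, -0.006, 0.9], 0], [[0.08, -0.355, 0], [-0.004, -0.006, 1.03], 0], [[0.09, -0.4, 0], [-0.004, -0.006, 1.15], 0], [[0.1, -0.443, 0], [-0.004, -0.006, 1.27], 0]])

```text
time_s: 24.5
tcp_pos: [0.5908, 0.0787, 0.1927]
eef_rot: [179.6, 0.1, -84.4]
contact_force: [0.3, -0.5, 1.0]
gripper_width: 0.0876
```

Emit:
step_arm(increments=[[[0, 0, 0], [0, 0, 0], 0], [[0, 0, 0], [0, 0, 0], 0]])

```text
time_s: 24.7
tcp_pos: [0.5903, 0.0777, 0.1921]
eef_rot: [179.6, 0.1, -84.0]
contact_force: [-0.1, 0.1, 0.0]
gripper_width: 0.0879
```

```bash
python3 - <<'E'
from ov import *
inc(.6473,.2012,.19,-95.64)
show("top",[circ(.4719,-.351,.038,.027),circ(.4719,-.351,.058,.024),rect(.472,-.3512,.038,.086,.236,-11.45),rect(.5385,-.3647,.07,.042,.07,-11.45),rect(.4055,-.3375,.07,.034,.061,-11.45),rect(.4055,-.3375,.04,.044,.071,-11.45)],"pics/t2.png",(385,205,500,335),4.6)
E
```

```text
t 24.7 tcp [0.5903 0.0777 0.1921] [ 1.7957e+02  8.0000e-02 -8.3990e+01] j [ 26.  15. -12.  -0. -63. -20.] F [-0.1  0.1  0. ] w 0.0879
INC [-0.1169, -0.0696, 0.0017] [0.0075, 0.0006, 0.2033]
```

View pics/t2.png

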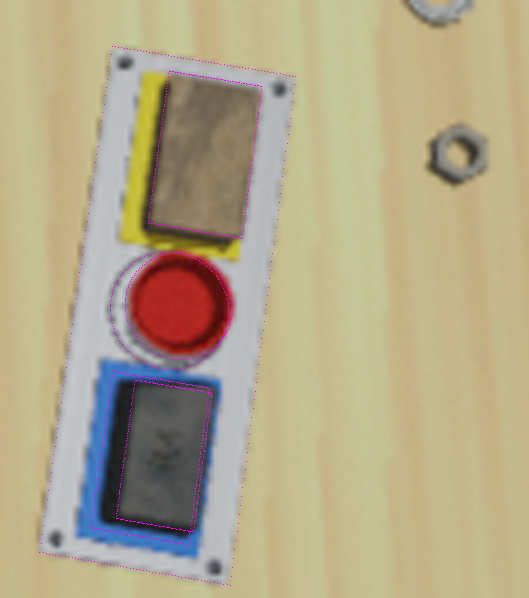

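Emit:
step_arm(increments=[[[-0.04, -0.024, 0.0017], [0.0075, 0, 0.07], 0], [[-0.08, -0.048, 0.0017], [0.0075, 0, 0.14], 0], [[-0.1169, -0.0696, 0.0017], [0.0075, 0, 0.2033], 0], [[-0.1169, -0.0696, 0.0017], [0.0075, 0, 0.2033], 0], [[-0.1169, -0.0696, 0.0017], [0.0075, 0, 0.2033], 0], [[-0.1169, -0.0696, 0.0017], [0.0075, 0, 0.2033], 0]])

```text
time_s: 25.35
tcp_pos: [0.6474, 0.1987, 0.1917]
eef_rot: [-179.9, 0.1, -95.8]
contact_force: [0.7, 0.5, -0.4]
gripper_width: 0.0872
```

```bash
python3 - <<'E'
from ov import *
inc(.6473,.2012,.004,-95.64)
show("wrist",[rect(.6473,.2012,.024,.024,.18,-95.64),rect(.6473,.2012,0,.024,.18,-95.64)],"pics/w21.png")
E
```

```text
t 25.35 tcp [0.6474 0.1987 0.1917] [-1.7991e+02  7.0000e-02 -9.5790e+01] j [ 34.  22.  -2.  -0. -66. -39.] F [ 0.7  0.5 -0.4] w 0.0872
INC [-0.0023, 0.0007, 0.1877] [-0.0015, 0.0012, -0.0027]
```

View pics/w21.png

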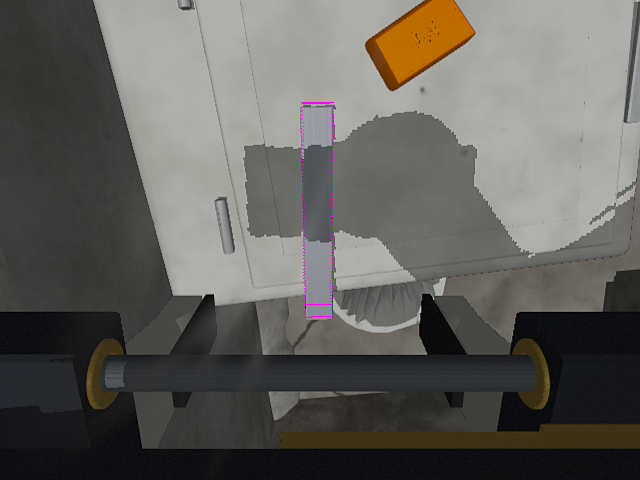

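Emit:
step_arm(increments=[[[-0.0023, 0.0007, 0.05], [0, 0, -0.0027], 0], [[-0.0023, 0.0007, 0.1], [0, 0, -0.0027], 0], [[-0.0023, 0.0007, 0.14], [0, 0, -0.0027], 0], [[-0.0023, 0.0007, 0.165], [0, 0, -0.0027], 0], [[-0.0023, 0.0007, 0.178], [0, 0, -0.0027], 0], [[-0.0023, 0.0007, 0.184], [0, 0, -0.0027], 0], [[-0.0023, 0.0007, 0.187], [0, 0, -0.0027], 0], [[-0.0023, 0.0007, 0.187], [0, 0, -0.0027], 0]])

```text
time_s: 26.2
tcp_pos: [0.6486, 0.203, 0.006]
eef_rot: [-179.8, 0.2, -95.6]
contact_force: [0.4, 0.6, -0.1]
gripper_width: 0.0876
```

```bash
python3 - <<'E'
from ov import *
inc(.6473,.2012,.0035,-95.64)
E
```

```text
t 26.2 tcp [0.6486 0.203  0.006 ] [-1.7979e+02  1.5000e-01 -9.5620e+01] j [ 34.  32. -12.   0. -45. -39.] F [ 0.4  0.6 -0.1] w 0.0876
INC [0.0019, 0.0011, 0.0025] [-0.0036, 0.0026, 0.0004]
```

Emit:
step_arm(increments=[[[0.0015, 0.001, 0.002], [-0.0036, 0.0026, 0], 1], [[0.0015, 0.001, 0.002], [-0.0036, 0.0026, 0], 1], [[0.0015, 0.001, 0.002], [-0.0036, 0.0026, 0], 1], [[0.0015, 0.001, 0.002], [-0.0036, 0.0026, 0], 1], [[0.0015, 0.001, 0.002], [-0.0036, 0.0026, 0], 1], [[0.0015, 0.001, 0.002], [-0.0036, 0.0026, 0], 1], [[0.0015, 0.001, 0.002], [-0.0036, 0.0026, 0], 1], [[0.0015, 0.001, 0.002], [-0.0036, 0.0026, 0], 1], [[0.0015, 0.001, 0.002], [-0.0036, 0.0026, 0], 1], [[0.0015, 0.001, 0.002], [-0.0036, 0.0026, 0], 1]], force=50)

```text
time_s: 27.2
tcp_pos: [0.6468, 0.2015, 0.0027]
eef_rot: [179.9, -0.1, -95.6]
contact_force: [-0.0, -0.2, -0.4]
gripper_width: 0.0235
```

```bash
python3 - <<'E'
from ov import *
inc(.6473,.2012,.0035,-95.64)
E
```

```text
t 27.2 tcp [0.6468 0.2015 0.0027] [ 1.7992e+02 -5.0000e-02 -9.5620e+01] j [ 34.  32. -12.  -0. -45. -39.] F [-0.  -0.2 -0.4] w 0.0235
INC [0.0002, -0.0005, -0.0008] [0.0014, -0.0009, 0.0004]
```

Emit:
step_arm(increments=[[[0, 0, -0.015], [0, 0, 0], 1], [[0, 0, -0.05], [0, 0, 0], 1], [[0, 0, -0.09], [0, 0, 0], 1], [[0, 0, -0.13], [0, 0, 0], 1], [[0, 0, -0.16], [0, 0, 0], 1], [[0, 0, -0.175], [0, 0, 0], 1], [[0, 0, -0.177], [0, 0, 0], 1], [[0, 0, -0.177], [0, 0, 0], 1]])

```text
time_s: 28.0
tcp_pos: [0.6463, 0.2014, 0.1788]
eef_rot: [179.8, -0.1, -95.6]
contact_force: [-0.5, -0.3, -2.1]
gripper_width: 0.0238
```

```bash
python3 - <<'E'
from ov import *
inc(.472,-.3512,.18,-11.45)
s=r.get_state(); x,y,z=s["tcp_pos"]; w=s["eef_rot"][2]
show("wrist",[rect(x,y,z+.0213,.024,.18,w),rect(x,y,z-.0027,.024,.18,w)],"pics/w22.png")
E
```

```text
t 28.0 tcp [0.6463 0.2014 0.1788] [ 1.7983e+02 -7.0000e-02 -9.5630e+01] j [ 34.  23.  -3.  -0. -65. -39.] F [-0.5 -0.3 -2.1] w 0.0238
INC [0.5671, 0.1192, -0.0001] [0.0033, 0.0011, -1.4693]
```

View pics/w22.png

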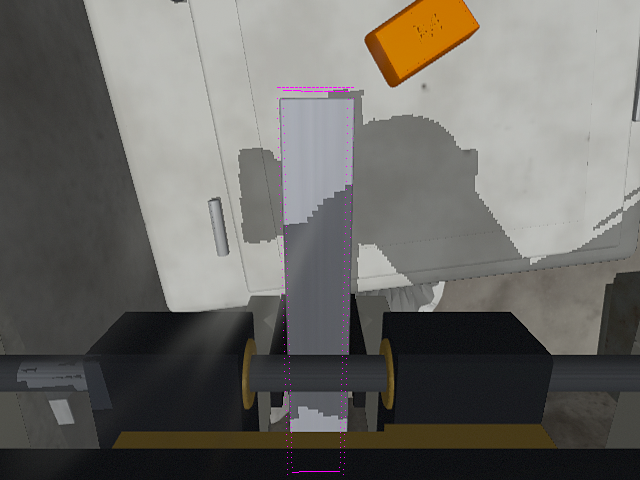

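Emit:
step_arm(increments=[[[0.025, 0.005, 0], [0, 0, -0.07], 1], [[0.065, 0.0137, 0], [0, 0, -0.17], 1], [[0.105, 0.022, 0], [0, 0, -0.28], 1], [[0.15, 0.0315, 0], [0, 0, -0.39], 1], [[0.19, 0.04, 0], [0, 0, -0.5], 1], [[0.23, 0.0483, 0], [0, 0, -0.61], 1], [[0.27, 0.0568, 0], [0, 0, -0.72], 1], [[0.31, 0.0652, 0], [0, 0, -0.82], 1], [[0.35, 0.0736, 0], [0, 0, -0.92], 1], [[0.385, 0.081, 0], [0, 0, -1.01], 1]])

```text
time_s: 29.05
tcp_pos: [0.5267, -0.1752, 0.1782]
eef_rot: [179.8, 0.2, -37.5]
contact_force: [0.6, -0.1, -1.6]
gripper_width: 0.0237
```

Emit:
step_arm(increments=[[[0, 0, 0], [0, 0, 0], 1], [[0, 0, 0], [0, 0, 0], 1]])

```text
time_s: 29.25
tcp_pos: [0.5275, -0.1743, 0.1785]
eef_rot: [179.8, 0.2, -37.9]
contact_force: [-1.2, 0.0, -2.2]
gripper_width: 0.0237
```

```bash
python3 - <<'E'
from ov import *
inc(.4745,-.3517,.18,-11.45)
E
```

```text
t 29.25 tcp [ 0.5275 -0.1743  0.1785] [179.81   0.19 -37.91] j [  2.  12. -18.   0. -60.  50.] F [-1.2  0.  -2.2] w 0.0237
INC [0.0671, 0.1725, -0.0011] [0.0025, 0.0041, -0.4619]
```

Emit:
step_arm(increments=[[[0.01, 0.026, -0.001], [0, 0.004, -0.08], 1], [[0.023, 0.06, -0.001], [0, 0.004, -0.17], 1], [[0.036, 0.094, -0.001], [0, 0.004, -0.27], 1], [[0.048, 0.125, -0.001], [0, 0.004, -0.36], 1], [[0.059, 0.152, -0.001], [0, 0.004, -0.43], 1], [[0.0671, 0.1725, -0.001], [0.0025, 0.004, -0.4619], 1], [[0.0671, 0.1725, -0.001], [0.0025, 0.004, -0.4619], 1], [[0.0671, 0.1725, -0.001], [0.0025, 0.004, -0.4619], 1], [[0.0671, 0.1725, -0.001], [0.0025, 0.004, -0.4619], 1]])

```text
time_s: 30.15
tcp_pos: [0.4765, -0.35, 0.1809]
eef_rot: [-180.0, -0.1, -11.3]
contact_force: [0.6, -0.4, -2.2]
gripper_width: 0.024
```

```bash
python3 - <<'E'
from ov import *
inc(.4745,-.3517,.079,-11.45)
show("wrist",[rect(.472,-.3512,.038,.086,.236,-11.45)],"pics/w23.png")
E
```

```text
t 30.15 tcp [ 0.4765 -0.35    0.1809] [-1.7996e+02 -1.1000e-01 -1.1270e+01] j [-17.  15. -14.  -0. -61.  96.] F [ 0.6 -0.4 -2.2] w 0.024
INC [-0.0019, 0.0022, 0.1019] [-0.0007, -0.002, 0.0032]
```

View pics/w23.png

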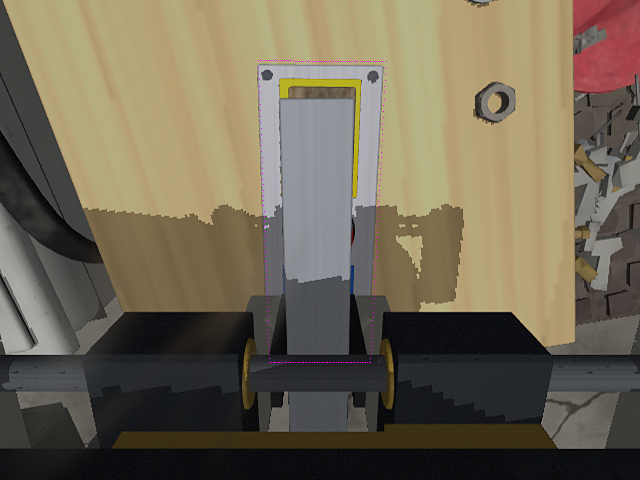

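Emit:
step_arm(increments=[[[-0.0019, 0.0022, 0.03], [0, -0.002, 0.003], 1], [[-0.0019, 0.0022, 0.06], [0, -0.002, 0.003], 1], [[-0.0019, 0.0022, 0.08], [0, -0.002, 0.003], 1], [[-0.0019, 0.0022, 0.09], [0, -0.002, 0.003], 1], [[-0.0019, 0.0022, 0.096], [0, -0.002, 0.003], 1], [[-0.0019, 0.0022, 0.1], [0, -0.002, 0.003], 1], [[-0.0019, 0.0022, 0.1], [0, -0.002, 0.003], 1], [[-0.0019, 0.0022, 0.1], [0, -0.002, 0.003], 1]])

```text
time_s: 31.0
tcp_pos: [0.4748, -0.3531, 0.0824]
eef_rot: [-180.0, -0.1, -11.4]
contact_force: [0.1, 0.1, -1.8]
gripper_width: 0.0234
```

```bash
python3 - <<'E'
from ov import *
inc(.4745,-.3517,.0725,-11.45)
show("wrist",[rect(.472,-.3512,.038,.086,.236,-11.45)],"pics/w24.png")
show("scene",[],"pics/s24.png")
E
```

```text
t 31.0 tcp [ 0.4748 -0.3531  0.0824] [-1.800e+02 -1.300e-01 -1.144e+01] j [-18.  20. -21.  -0. -49.  96.] F [ 0.1  0.1 -1.8] w 0.0234
INC [-0.0006, -0.0013, 0.0099] [-0.0, -0.0023, 0.0001]
```

View pics/w24.png

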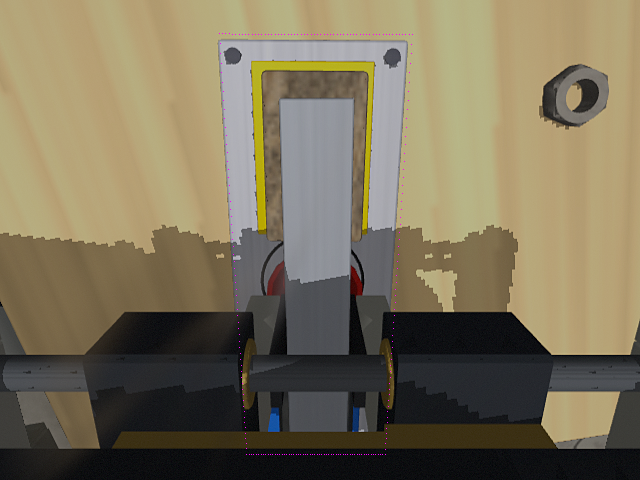

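Emit:
step_arm(increments=[[[-0.0006, -0.0008, 0.003], [0, -0.002, 0], 1], [[-0.0006, -0.0008, 0.006], [0, -0.002, 0], 1], [[-0.0006, -0.0008, 0.008], [0, -0.002, 0], 1], [[-0.0006, -0.0008, 0.0095], [0, -0.002, 0], 1], [[-0.0006, -0.0008, 0.01], [0, -0.002, 0], 1], [[-0.0006, -0.0008, 0.01], [0, -0.002, 0], 1]])

```text
time_s: 31.7
tcp_pos: [0.4736, -0.352, 0.0725]
eef_rot: [-180.0, 0.1, -11.4]
contact_force: [-3.7, 4.2, 8.8]
gripper_width: 0.0237
```

```bash
python3 - <<'E'
from ov import *
inc(.4745,-.3517,.0725,-11.45)
show("wrist",[rect(.472,-.3512,.094,.024,.18,-11.45)],"pics/w25.png")
E
```

```text
t 31.7 tcp [ 0.4736 -0.352   0.0725] [-1.7999e+02  7.0000e-02 -1.1430e+01] j [-18.  21. -21.   0. -48.  96.] F [-3.7  4.2  8.8] w 0.0237
INC [0.0008, -0.0004, 0.0] [-0.0001, 0.0011, 0.0003]
```

View pics/w25.png

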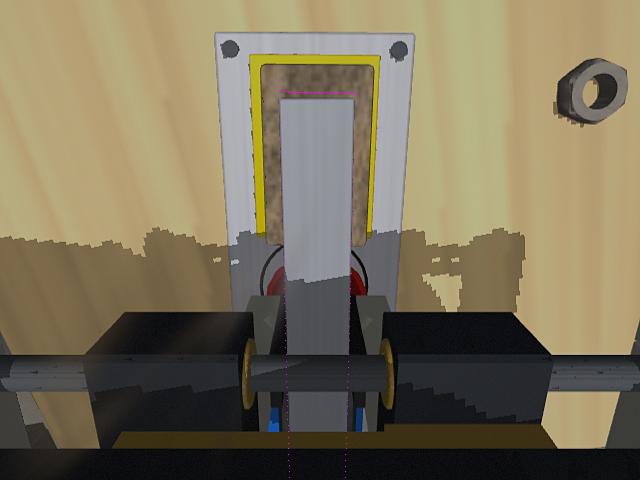

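Contact on the blocks, offset along the tray about 2 mm. Release and rise.

Emit:
step_arm(increments=[[[0, 0, 0], [0, 0, 0], 0.65], [[0, 0, 0], [0, 0, 0], 0.5], [[0, 0, 0], [0, 0, 0], 0.4], [[0, 0, 0], [0, 0, 0], 0.3], [[0, 0, 0], [0, 0, 0], 0.3], [[0, 0, -0.03], [0, 0, 0], 0.3], [[0, 0, -0.07], [0, 0, 0], 0.2], [[0, 0, -0.11], [0, 0, 0], 0.2], [[0, 0, -0.12], [0, 0, 0], 0.2], [[0, 0, -0.12], [0, 0, 0], 0.2]])

```text
time_s: 32.75
tcp_pos: [0.475, -0.3525, 0.1937]
eef_rot: [180.0, -0.2, -11.4]
contact_force: [-0.0, -0.4, 0.1]
gripper_width: 0.0699
```

```bash
python3 - <<'E'
from ov import *
inc(.472,-.05,.22,-11.45)
show("wrist",[rect(.472,-.3512,.094,.024,.18,-11.45)],"pics/w26.png")
E
```

```text
t 32.75 tcp [ 0.475  -0.3525  0.1937] [179.98  -0.19 -11.45] j [-18.  14. -13.  -0. -63.  96.] F [-0.  -0.4  0.1] w 0.0699
INC [-0.0629, -0.2959, -0.0266] [0.0003, -0.0033, 0.0]
```

View pics/w26.png

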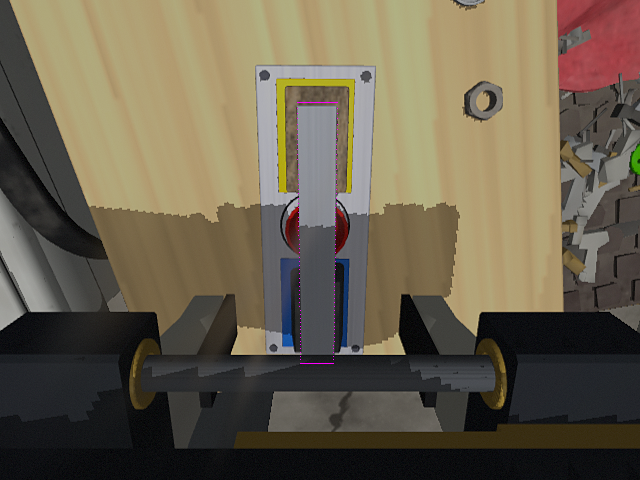

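Move clear and check with the top and scene cameras.

Emit:
step_arm(increments=[[[-0.01, -0.05, -0.0266], [0, 0, 0], 0.2], [[-0.021, -0.1, -0.0266], [0, 0, 0], 0.2], [[-0.032, -0.15, -0.0266], [0, 0, 0], 0.2], [[-0.042, -0.2, -0.0266], [0, 0, 0], 0.2], [[-0.053, -0.25, -0.0266], [0, 0, 0], 0.2], [[-0.06, -0.28, -0.0266], [0, 0, 0], 0.2], [[-0.06, -0.28, -0.0266], [0, 0, 0], 0.2], [[-0.06, -0.28, -0.0266], [0, 0, 0], 0.2]])

```text
time_s: 33.6
tcp_pos: [0.47, -0.0648, 0.2169]
eef_rot: [180.0, 0.2, -11.3]
contact_force: [-0.3, -0.0, 0.3]
gripper_width: 0.0704
```

```bash
python3 - <<'E'
from ov import *
inc(.472,-.05,.22,-11.45)
show("top",[rect(.472,-.3512,.038,.086,.236,-11.45),rect(.472,-.3512,.094,.024,.18,-11.45)],"pics/t3.png",(385,205,500,335),4.6)
show("scene",[],"pics/s3.png",(300,130,520,280),3)
E
```

```text
t 33.6 tcp [ 0.47   -0.0648  0.2169] [179.97   0.19 -11.3 ] j [ 16.   2. -24.  -0. -64.  63.] F [-0.3 -0.   0.3] w 0.0704
INC [-0.0009, -0.0149, -0.0031] [0.0005, 0.0034, 0.0027]
```

View pics/t3.png

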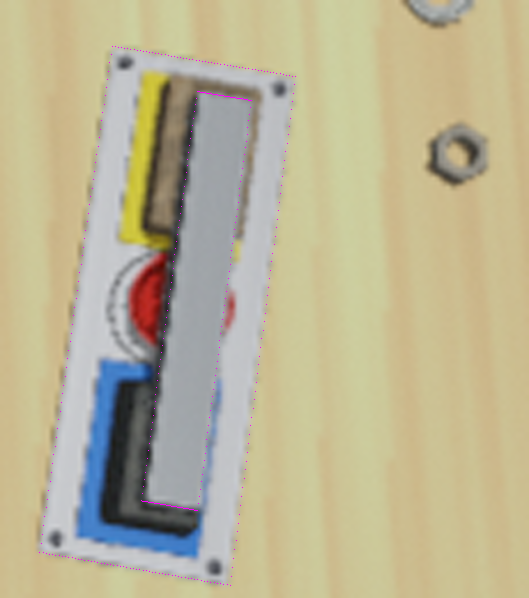

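View pics/s3.png

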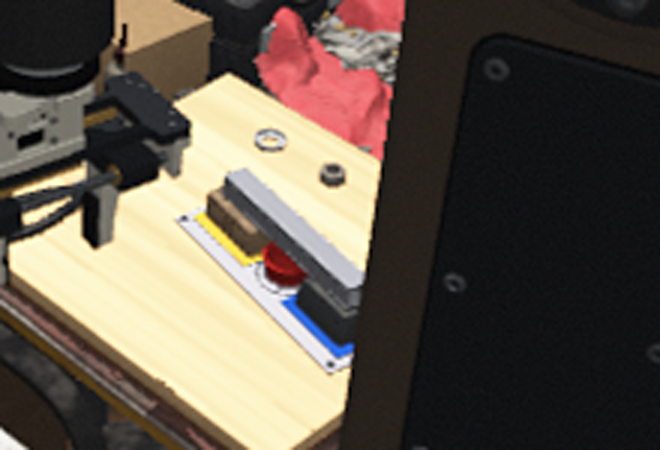

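The top view shows the tube matching its drawn target outline within 1–2 mm. The scene view shows it bearing on both blocks, with the dish below it.

```bash
python3 -c "
from plant import r
print(r.close_job())"
```

```text
the job is handed in; nothing more can be done
None
```

The tube is set up on the tray and the job is handed in, at about 34 s of the 112 s allowed. The hand-in gave no verdict.

- **What I did:** I put the dish in the ring, then the wooden block on the yellow pad and the rubber buffer on the blue pad. With those three checked in the camera images, I laid the tube across both blocks.
- **Dish and blocks:** In the top and wrist views they sat within about 1–2 mm of their targets.
- **Tube:** In the top view it matched its target outline within about 1–2 mm. The last wrist view, with the tube still gripped, showed it about 2 mm off along the tray. After release the scene view showed it bearing on both blocks.
- **Bystanders:** The washer and nut look unmoved in the last pictures. The pliers were last seen in place after the wooden block was set; I did not check them after that, but nothing was moved near them. I left the orange look-alike alone.
- **Disagreements:** The wrist camera showed gripped parts about 1.2–1.6 mm to one side of the jaw centre. The top view did not show it in the placed parts, so I put it down to calibration and did not correct for it. The buffer's front bevel is uneven, so I took its angle from its sides.

No check failed.

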